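# Load the roller-assembly bench: spacer magazine to the line, end caps on the spigot

## Task

Get the bench ready for the next rollers: stack spacer discs flat in the slotted magazine tube, mixing thick (28 mm) and thin (14 mm) ones so that the top of the stack comes level with the red line, 70 mm above the tube's floor, and lay every spacer you do not need in the green tray. Seat all the flanged end caps that are there on the centring stand's spigot, face down and fully home, one on another. Do not knock over the brown jar.

Things in the scene. Friction and masses are not known exactly. Their poses are not given: they have to be found in the camera images.
- magazine: spacer magazine, fixed: a 92 x 92 x 12 mm dark steel foot carrying two curved aluminium wall halves 88 mm tall (top 100 mm above the bench) that form a tube of 57 mm bore, 67 mm outside; the tube is open on two opposite sides, towards this body's +y and -y, by full-height gaps about 42 mm wide, through which fingers may pass down to the floor. A red line runs round the walls 70 mm above the tube's floor. Origin: centre of the foot's underside, on the tube's axis; z up
- magazine_floor (a point): centre of the magazine tube's floor, 12 mm above the bench; axes as magazine
- magazine_mark (a point): point on the tube's axis at the height of the red line, 70 mm above the tube's floor; axes as magazine
- centring_stand: centring stand, fixed: a round grey foot, 88 mm wide at the bottom and 15 mm high, with a steel spigot of 28 mm diameter standing 9 mm above the foot's top face, chamfered at its tip. Origin: centre of the foot's underside; z up
- stand_seat (a point): centre of the stand's flat seat face (at the root of the spigot), 15 mm above the bench
- spares_tray: shallow green tray, fixed, 100 (its x) x 170 (its y) mm, rim 10 mm high, walls 5 mm. Origin: centre of its underside
- spares_tray_in (a point): centre of the tray's inner floor, 5 mm above the bench; axes as spares_tray
- thick_1: thick blue plastic spacer disc, 50 mm diameter, 28 mm thick, lying flat, with a small centre hole. Origin: centre of the disc (half its thickness above what it lies on); z is the disc's axis. May be absent (then no pose)
- thick_2: thick blue plastic spacer disc, 50 mm diameter, 28 mm thick, lying flat, with a small centre hole. Origin: centre of the disc (half its thickness above what it lies on); z is the disc's axis. May be absent (then no pose)
- thin_1: thin yellow plastic spacer disc, 50 mm diameter, 14 mm thick, lying flat, with a small centre hole. Origin: centre of the disc (half its thickness above what it lies on); z is the disc's axis. May be absent (then no pose)
- thin_2: thin yellow plastic spacer disc, 50 mm diameter, 14 mm thick, lying flat, with a small centre hole. Origin: centre of the disc (half its thickness above what it lies on); z is the disc's axis. May be absent (then no pose)
- thin_3: thin yellow plastic spacer disc, 50 mm diameter, 14 mm thick, lying flat, with a small centre hole. Origin: centre of the disc (half its thickness above what it lies on); z is the disc's axis. May be absent (then no pose)
- cap_1: flanged aluminium end cap, standing face down: flange 72 mm diameter and 11 mm thick, above it a hub of 40 mm diameter and 25 mm height, on top of that a chamfered spigot of 28 mm diameter and 9 mm height. The face (underside) has a recess of 33 mm diameter and 11 mm depth that fits over the stand's spigot or over another cap's spigot; stacked caps follow one another every 36 mm. Origin: centre of the face; z from the face towards the hub. May be absent (then no pose)
- cap_2: flanged aluminium end cap, standing face down: flange 72 mm diameter and 11 mm thick, above it a hub of 40 mm diameter and 25 mm height, on top of that a chamfered spigot of 28 mm diameter and 9 mm height. The face (underside) has a recess of 33 mm diameter and 11 mm depth that fits over the stand's spigot or over another cap's spigot; stacked caps follow one another every 36 mm. Origin: centre of the face; z from the face towards the hub. May be absent (then no pose)
- cap_3: flanged aluminium end cap, standing face down: flange 72 mm diameter and 11 mm thick, above it a hub of 40 mm diameter and 25 mm height, on top of that a chamfered spigot of 28 mm diameter and 9 mm height. The face (underside) has a recess of 33 mm diameter and 11 mm depth that fits over the stand's spigot or over another cap's spigot; stacked caps follow one another every 36 mm. Origin: centre of the face; z from the face towards the hub. May be absent (then no pose)
- bench_vice: blue bench vice, fixed. Origin 50 mm below the bench top; measured from it, the vice and its bolted-down feet take up x from -0.20 to 0.145 m and y from -0.075 to 0.105 m, the feet low and the jaws up to 122 mm above the bench
- shellac_jar: bystander: brown jar with a steel lid, 67 mm wide, 108 mm high, standing loose; origin at the centre of its base
Mind the look-alikes: they are no part of the job. What is shaped like the thin_2 but blue is not meant.

How it is judged (in metres and radians):
At the end, for the whole second after the job is handed in: Spacers in the tube flat and centred, top within 4 mm of the red line, none higher; all other spacers present inside the green tray; all caps present upright (0.06 rad) on the stand, within 9 mm of its axis, faces 0, 36, 72 mm above the seat within 3 mm; all at rest (((horizontal distance between thick_1 and magazine_floor below 0.012 m and angle between thick_1's own z axis and vertical below 0.12 rad and z of thick_1 in the frame of magazine_floor between 0.052 and 0.06 m) or (horizontal distance between thick_2 and magazine_floor below 0.012 m and angle between thick_2's own z axis and vertical below 0.12 rad and z of thick_2 in the frame of magazine_floor between 0.052 and 0.06 m) or (horizontal distance between thin_1 and magazine_floor below 0.012 m and angle between thin_1's own z axis and vertical below 0.12 rad and z of thin_1 in the frame of magazine_floor between 0.059 and 0.067 m) or (horizontal distance between thin_2 and magazine_floor below 0.012 m and angle between thin_2's own z axis and vertical below 0.12 rad and z of thin_2 in the frame of magazine_floor between 0.059 and 0.067 m) or (horizontal distance between thin_3 and magazine_floor below 0.012 m and angle between thin_3's own z axis and vertical below 0.12 rad and z of thin_3 in the frame of magazine_floor between 0.059 and 0.067 m)) and linear speed of each of thick_1, thick_2, thin_1, thin_2, thin_3, cap_1, cap_2, cap_3 below 0.02 m/s and ((horizontal distance between thick_1 and magazine_floor below 0.012 m and angle between thick_1's own z axis and vertical below 0.12 rad and z of thick_1 in the frame of magazine_floor between 0.01 and 0.06 m) or (x of thick_1 in the frame of spares_tray_in between -0.05 and 0.05 m and y of thick_1 in the frame of spares_tray_in between -0.085 and 0.085 m and z of thick_1 in the frame of spares_tray_in between 0 and 0.06 m)) and ((horizontal distance between thick_2 and magazine_floor below 0.012 m and angle between thick_2's own z axis and vertical below 0.12 rad and z of thick_2 in the frame of magazine_floor between 0.01 and 0.06 m) or (x of thick_2 in the frame of spares_tray_in between -0.05 and 0.05 m and y of thick_2 in the frame of spares_tray_in between -0.085 and 0.085 m and z of thick_2 in the frame of spares_tray_in between 0 and 0.06 m)) and ((horizontal distance between thin_1 and magazine_floor below 0.012 m and angle between thin_1's own z axis and vertical below 0.12 rad and z of thin_1 in the frame of magazine_floor between 0.003 and 0.067 m) or (x of thin_1 in the frame of spares_tray_in between -0.05 and 0.05 m and y of thin_1 in the frame of spares_tray_in between -0.085 and 0.085 m and z of thin_1 in the frame of spares_tray_in between 0 and 0.06 m)) and ((horizontal distance between thin_2 and magazine_floor below 0.012 m and angle between thin_2's own z axis and vertical below 0.12 rad and z of thin_2 in the frame of magazine_floor between 0.003 and 0.067 m) or (x of thin_2 in the frame of spares_tray_in between -0.05 and 0.05 m and y of thin_2 in the frame of spares_tray_in between -0.085 and 0.085 m and z of thin_2 in the frame of spares_tray_in between 0 and 0.06 m)) and ((horizontal distance between thin_3 and magazine_floor below 0.012 m and angle between thin_3's own z axis and vertical below 0.12 rad and z of thin_3 in the frame of magazine_floor between 0.003 and 0.067 m) or (x of thin_3 in the frame of spares_tray_in between -0.05 and 0.05 m and y of thin_3 in the frame of spares_tray_in between -0.085 and 0.085 m and z of thin_3 in the frame of spares_tray_in between 0 and 0.06 m)) and horizontal distance between each of cap_1, cap_2, cap_3 and stand_seat below 0.009 m and angle between each of cap_1, cap_2, cap_3's own z axis and vertical below 0.06 rad and (z of cap_1 in the frame of stand_seat between -0.003 and 0.003 m or z of cap_1 in the frame of stand_seat between 0.033 and 0.039 m or z of cap_1 in the frame of stand_seat between 0.069 and 0.075 m) and (z of cap_2 in the frame of stand_seat between -0.003 and 0.003 m or z of cap_2 in the frame of stand_seat between 0.033 and 0.039 m or z of cap_2 in the frame of stand_seat between 0.069 and 0.075 m) and (z of cap_3 in the frame of stand_seat between -0.003 and 0.003 m or z of cap_3 in the frame of stand_seat between 0.033 and 0.039 m or z of cap_3 in the frame of stand_seat between 0.069 and 0.075 m)); the robot touches nothing.
It fails at once if the brown jar is knocked over (angle between shellac_jar's own z axis and vertical above 0.6 rad).
Of thick_1, thick_2, thin_1, thin_2, thin_3 only 4 to 5 are there at a start; the rules pass over those that are not, and their reading is None.
Of cap_1, cap_2, cap_3 only 2 to 3 are there at a start; the rules pass over those that are not, and their reading is None.
At some moment in a run one of thick_1, thick_2, thin_1, thin_2, thin_3, cap_1, cap_2, cap_3 may be knocked a few centimetres aside while the robot is not near it.
It also fails if it takes over 210 s, if anything falls off the work surface, if the arm or the gripper's body presses on something with over 40 N, if the wrist force passes 120 N, or if a joint passes its speed limit or range.

## Robot

A 7-joint arm with a two-finger parallel gripper is mounted at the origin on a cart in front of the work surface, level with it; the furniture and walls round the work are solid. World frame = base frame: x ahead of the robot, y to its left, z up, the work surface at z = 0. Lengths are in m, angles in degrees, forces in N, time in s.
With the tool pointing down it reaches from about 0.425 to 0.875 m from the base axis. Payload 4.7 kg.
Tool frame: the origin (TCP) lies at the very end of the fingers, on their centre line; the grasp point (between the pads) lies 19 mm behind it; z points along the fingers, y is the line along which they close (so a half turn about z gives the same grasp; the last joint's range is limited). The gripper opens to 87 mm and grips with 3 to 60 N. Pads are 19 mm wide; open, the fingers measure 117 mm over their backs; the gripper's body (75 mm by 190 mm) begins 51 mm behind the grasp point.
Start: joints at [-63.077, 18.392, -4.016, 83.108, 1.295, 78.541, -3.26], TCP at [0.286, 0.584, 0.223] pointing down, gripper open.
Joint ranges: [-163.93, 163.93], [-17.29, 119.83], [-79.2, 71.16], [3.27, 140.29], [-89.18, 269.18], [5.43, 117.66], [-154.24, 154.24]. Speed limits (degrees/s): [147.25, 147.25, 180, 180, 180, 180, 180].

## Interface

Orientations are given as [roll, pitch, yaw] about the fixed x, y, z axes, in that order (R = Rz(yaw) Ry(pitch) Rx(roll)).
In Python, from cell import telemetry, cams, env gives the robot as it stands.
- The arm moves only by the tool arm_command, never from a script. Its argument "series" is text: rows parted by semicolons, each of 5 numbers parted by spaces: the shift along the tool's x, y, z in mm, then the turn about the tool's z in rad, then the closure in counts, from 0 (fully open) to 255 (shut). A call has 1 to 20 rows; each row shifts and turns the commanded pose from where the row before left it, along the tool's axes as they then stand; what a row does not reach is not made up. A row lasts 1/12 s, in which the tool goes at most 41.7 mm and 7.16 degrees, less where a joint would pass 70% of its speed; a pose out of reach is approached as far as the arm can. A call is refused whole if a number of a shift passes 41.7 or a number of a turn 0.125, either way. A call with a gripper value outside its range is refused whole. The fingers move at their own pace and stop on an object; "squeeze" is the grip in N (left out, the last holds). Time passes only in rows, so rows that do not move let the fingers close. It gives the time, the measured TCP pose, the force, the opening and the grip force at its end, in the units of the state.
- telemetry.get_obs(): the state, without advancing time (a new reading comes with each control period).
- cams.read_camera(name): name is "side" or "top"; returns the picture (480x640x3 uint8, blue, green, red); there is no depth.
- cams.calibration(name): a dict with "K" (3x3 intrinsics, pixels), "dist" ([k1, k2, p1, p2, k3] as OpenCV has them; the pictures are not rectified), "origin" and "rotation" of the camera in the world. Camera axes: x right, y down, z forward; pixel columns grow to the right and rows downward; lengths in m; the calibration is good to about 2 mm. A picture is of the moment at which its call begins. calibration takes no time and is no camera call.
- env.sign_off(): hands the job in; it is judged then, once.
The state is a dict: "time_s": time; "qpos": joint angles; "joint_velocities": joint speeds; "effort": joint torques, N m; "tool_pos": TCP position; "tool_rot": TCP orientation; "force": force on the tool from outside, world axes, zero at the start; "wrist_torque": the same for the moment, N m; "grip_width": finger opening in m; "grasp_force": force on a finger pad.
Only numpy, scipy, OpenCV 4.12 (cv2) and the standard library are available. Lean on these libraries where they do the work, as an engineer would, in place of code of your own. Each camera call takes 0.05 s, during which the arm holds its last target. There are 200 camera calls.

## Working session

There is one attempt and no reset: what is moved stays moved. The work goes in short steps, Python scripts to look and compute and a tool call to move; the robot and the scene stay as the last step left them, time stands still between calls to the robot, and variables do not carry over. Pictures are saved under pics/ and viewed, at most 14 in all, crops included, and the job is handed in when it is done.

Besides the shell and the picture viewer there is one more tool, called after "Emit:" by a JSON object that holds its "method" and its "body". arm_command: Moves the arm, as the interface text tells. Its arguments: {"type":"object","properties":{"series":{"type":"string"},"squeeze":{"type":"number"}},"required":["series"]}

```bash
mkdir -p pics; ls; python3 - <<'E'
from cell import telemetry, cams, env
import cv2
print(telemetry.get_obs())
for n in ("side","top"):
    im=cams.read_camera(n); cv2.imwrite(f"pics/{n}0.png",im)
    print(n,cams.calibration(n))
E
```

```text
pics
{'time_s': 0.0, 'qpos': array([-63.07782795,  18.43982636,  -4.01591079,  83.17386977,
         1.29617012,  78.54276912,  -3.25884398]), 'joint_velocities': array([-0.00626643,  0.00629154,  0.05870599,  0.05111282,  0.1020192 ,
       -0.11096779, -0.02742556]), 'effort': array([ 2.95278733e-05, -4.91289318e+01, -4.03697211e-01, -3.12529886e+01,
       -6.39509107e-02,  4.36582498e-02,  1.52263888e-04]), 'tool_pos': array([0.28590941, 0.58312054, 0.22146195]), 'tool_rot': array([-1.79888847e+02,  6.83343452e-03,  1.53889311e+02]), 'force': array([-0.27445882, -0.28919203, -1.12077586]), 'wrist_torque': array([-0.00345956, -0.05998857, -0.00831855]), 'grasp_force': 0.0, 'grip_width': 0.08675027962752778}
side {'K': array([[564.18383102,   0.        , 313.14043927],
       [  0.        , 564.18383102, 245.90119022],
       [  0.        ,   0.        ,   1.        ]]), 'dist': array([0.03796231, 0.        , 0.        , 0.        , 0.        ]), 'origin': array([-0.04483061, -0.87461794,  0.63199043]), 'rotation': array([-115.19109156,    0.33258888,  -27.87136194])}
top {'K': array([[553.47444172,   0.        , 316.13164476],
       [  0.        , 553.47444172, 233.38176933],
       [  0.        ,   0.        ,   1.        ]]), 'dist': array([-0.15425398,  0.        ,  0.        ,  0.        ,  0.        ]), 'origin': array([0.37651326, 0.26170178, 1.10545469]), 'rotation': array([-169.36891973,   -1.07620066,  -90.83646709])}
```

View pics/side0.png

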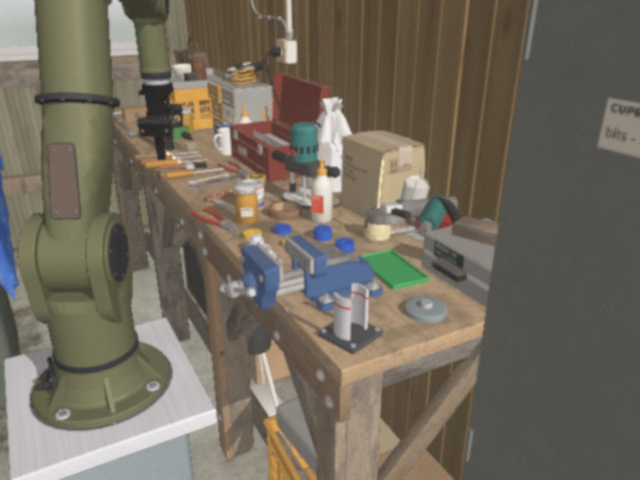

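View pics/top0.png

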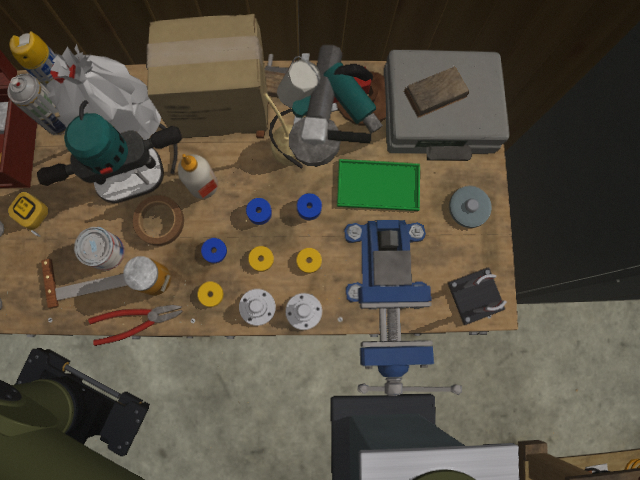

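The top view shows three blue discs at (259,211), (309,207) and (214,251), and three yellow ones at (261,259), (309,260) and (210,294). Two caps are at (257,307) and (303,311). The stand is at (470,206), the magazine at (477,296), the tray at (378,185) and the jar at (147,275). The side view shows the blue discs at (323,232), (345,245) and (283,229); the vice hides the caps.

```bash
cat > h.py <<'E'
import numpy as np, cv2
from scipy.spatial.transform import Rotation as R
from cell import telemetry, cams, env
C={n:cams.calibration(n) for n in("side","top")}
def ray(n,p):
    c=C[n]; u=cv2.undistortPoints(np.array([[p]],float),c["K"],c["dist"])[0,0]
    d=R.from_euler("xyz",c["rotation"],degrees=True).as_matrix()@np.r_[u,1]
    return c["origin"],d/np.linalg.norm(d)
def plane(n,p,z):
    o,d=ray(n,p); return o+d*(z-o[2])/d[2]
def proj(n,P):
    c=C[n]; M=R.from_euler("xyz",c["rotation"],degrees=True).as_matrix().T
    return cv2.projectPoints(np.array(P,float).reshape(-1,1,3),cv2.Rodrigues(M)[0],-M@c["origin"],c["K"],c["dist"])[0][:,0]
def tri(pt,ps):
    o1,d1=ray("top",pt);o2,d2=ray("side",ps)
    t=np.linalg.lstsq(np.c_[d1,-d2],o2-o1,rcond=None)[0]
    a,b=o1+t[0]*d1,o2+t[1]*d2
    return (a+b)/2,np.linalg.norm(a-b)
RNG=dict(blue=((112,150,90),(125,255,255)),yellow=((20,140,120),(32,255,255)),green=((55,150,60),(75,255,255)),red=((0,100,90),(8,255,255)))
def blobs(im,col,amin=30):
    m=cv2.inRange(cv2.cvtColor(im,cv2.COLOR_BGR2HSV),*map(np.array,RNG[col]))
    cs=cv2.findContours(m,cv2.RETR_EXTERNAL,cv2.CHAIN_APPROX_NONE)[0]
    return [c for c in cs if cv2.contourArea(c)>amin]
E
python3 - <<'E'
from h import *
for n in("top","side"):
    im=cv2.imread(f"pics/{n}0.png")
    for col in RNG:
        for c in blobs(im,col):
            (x,y),r=cv2.minEnclosingCircle(c);a=cv2.contourArea(c); b=cv2.boundingRect(c)
            if a<6000: print(n,col,b,a,plane("top",(b[0]+b[2]/2,b[1]+b[3]/2),.02).round(3) if n=="top" else "")
t=cv2.imread("pics/top0.png");s=cv2.imread("pics/side0.png")
A=cv2.resize(t[170:345,340:520],None,fx=2.2,fy=2.2,interpolation=3)
B=cv2.resize(s[205:355,225:455],(396,258),interpolation=3)
B2=cv2.resize(t[190:335,190:335],(385,385),interpolation=3)
o=np.zeros((590,790,3),np.uint8);o[:385,:396]=A[:385];o[:385,400:785]=B2;
o=o[:590];B=cv2.resize(s[215:262,225:365],(590,198),interpolation=3);o[388:586,:590]=B
cv2.imwrite("pics/z.png",o)
E
```

```text
top blue (201, 238, 26, 24) 439.5 [0.549 0.442 0.02 ]
top blue (246, 198, 25, 24) 435.0 [0.629 0.354 0.02 ]
top blue (297, 194, 24, 24) 417.0 [0.636 0.252 0.02 ]
top yellow (198, 281, 26, 26) 483.0 [0.461 0.447 0.02 ]
top yellow (296, 248, 26, 25) 467.5 [0.526 0.253 0.02 ]
top yellow (249, 246, 25, 25) 469.0 [0.531 0.347 0.02 ]
top yellow (8, 192, 35, 35) 754.5 [0.637 0.845 0.02 ]
top yellow (10, 32, 38, 26) 448.0 [1.023 0.885 0.02 ]
top green (337, 159, 83, 51) 3612.5 [0.68 0.11 0.02]
top red (93, 321, 61, 24) 271.5 [0.385 0.62  0.02 ]
top red (88, 309, 64, 15) 271.5 [0.417 0.628 0.02 ]
top red (199, 180, 18, 18) 144.5 [0.674 0.457 0.02 ]
top red (354, 77, 17, 10) 63.0 [0.908 0.134 0.02 ]
top red (51, 71, 7, 8) 31.0 [0.943 0.812 0.02 ]
side blue (337, 239, 16, 13) 98.5 
side blue (316, 227, 14, 13) 120.5 
side blue (275, 225, 15, 9) 72.0 
side yellow (244, 229, 17, 10) 64.0 
side red (439, 214, 14, 14) 91.0 
side red (190, 211, 29, 15) 108.5 
side red (203, 208, 22, 12) 77.5 
side red (311, 195, 12, 18) 168.0 
side red (218, 164, 19, 9) 31.5 
side red (232, 117, 65, 65) 1231.5 
side red (273, 73, 57, 55) 1040.5
```

View pics/z.png

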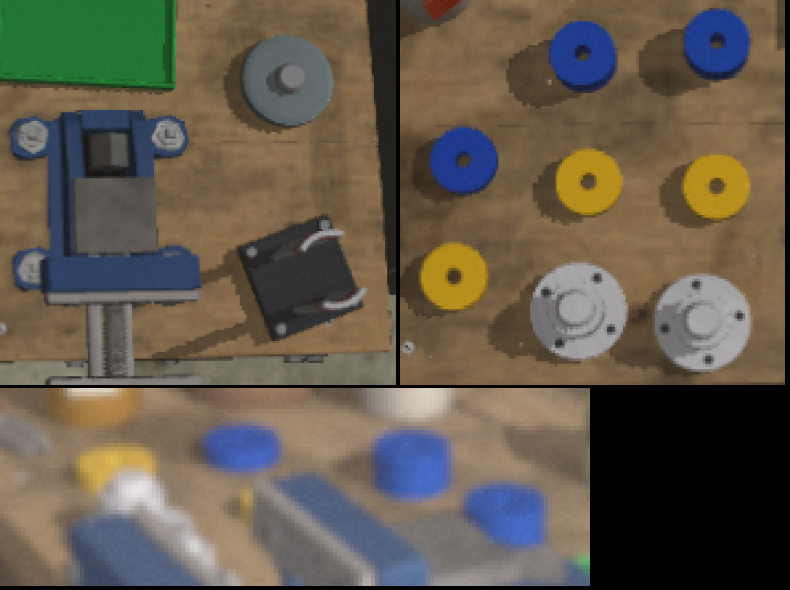

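The zoom shows a blue look-alike at (214,251), which is thin, and two thick blues at (259,211) and (309,207). That makes 5 spacers (2 thick, 3 thin) and 2 caps. The magazine's gaps face the vice jaw, turned about 20°.

```bash
python3 - <<'E'
from h import *
t=cv2.imread("pics/top0.png");s=cv2.imread("pics/side0.png")
hsv=cv2.cvtColor(t,cv2.COLOR_BGR2HSV)
def big(m,x0,y0,x1,y1):
    z=np.zeros_like(m);z[y0:y1,x0:x1]=m[y0:y1,x0:x1]
    z=cv2.morphologyEx(z,cv2.MORPH_OPEN,np.ones((3,3)))
    c=cv2.findContours(z,cv2.RETR_EXTERNAL,cv2.CHAIN_APPROX_NONE)[0];return max(c,key=cv2.contourArea)
cap=cv2.inRange(hsv,(0,0,105),(180,45,255))
for n,b in (("capA",(235,285,281,330)),("capB",(281,289,328,335))):
    c=big(cap,*b);(x,y),r=cv2.minEnclosingCircle(c);P=plane("top",(x,y),.008);print(n,(x,y,r),P,"diam",2*np.linalg.norm(plane("top",(x+r,y),.011)-plane("top",(x,y),.011)))
st=cv2.inRange(hsv,(80,15,60),(125,130,200))
c=big(st,440,180,500,235);(x,y),r=cv2.minEnclosingCircle(c);print("stand",(x,y,r),plane("top",(x,y),.008),"d",2*np.linalg.norm(plane("top",(x+r,y),.007)-plane("top",(x,y),.007)))
dk=cv2.inRange(hsv,(0,0,0),(180,255,75))
c=big(dk,447,262,507,328);rc=cv2.minAreaRect(c);P=[plane("top",p,.012) for p in cv2.boxPoints(rc)]
print("mag",rc,np.array(P).round(4),np.mean(P,0))
c=max(blobs(t,"green"),key=cv2.contourArea);rc=cv2.minAreaRect(c);P=[plane("top",p,.01) for p in cv2.boxPoints(rc)];print("tray",np.array(P).round(3),np.mean(P,0))
zm=lambda x,y:(340+x/2.2,170+y/2.2)
print("magcorners",[plane("top",zm(*p),.012).round(4) for p in ((240,250),(325,218),(362,310),(275,340))])
for p in ((200,254),(200,290),(48,290),(157,178)):print("jaw",plane("top",zm(*p),.122).round(4))
print("standspig",plane("top",zm(291,77),.024),"caps spig",plane("top",(256.9,305.8),.045),plane("top",(303.7,311.0),.045))
zc=lambda x,y:(190+(x-400)/2.655,190+y/2.655)
zs=lambda x,y:(225+x*140/590,215+(y-388)*47/198)
# top-face centres top/side
for n,a,b in (("blueL",(463,160),(242,440)),("blue1",(583,53),(412,450)),("blue2",(717,42),(506,503)),("yelL",(454,276),None)):
    if b: print(n,tri(zc(*a),zs(*b)))
for n,p,h in (("yelL",(210.5,294),.007),("yelM",(261.5,258.5),.007),("yelR",(309,260.5),.007),("thk1",(258.5,210),.014),("thk2",(309,206),.014)):print(n,plane("top",p,h).round(4))
print("jar",plane("top",(147,275),.1))
# cap height from side: visible spigot?
E
```

```text
capA (256.8926696777344, 306.8878173828125, 18.44832420349121) [0.43593639 0.35715899 0.008     ] diam 0.07267961601781014
capB (303.32757568359375, 311.0793151855469, 18.344791412353516) [0.42668904 0.26559749 0.008     ] diam 0.07215002694832462
stand (469.8183288574219, 206.4935760498047, 20.678775787353516) [ 0.63542511 -0.08150554  0.008     ] d 0.0891061278613361
mag ((475.6554260253906, 295.6758117675781), (46.125675201416016, 44.752071380615234), 69.07550048828125) [[ 0.4791 -0.022   0.012 ]
 [ 0.5099 -0.1109  0.012 ]
 [ 0.4217 -0.1399  0.012 ]
 [ 0.3924 -0.0514  0.012 ]] [ 0.45076301 -0.08102211  0.012     ]
tray [[0.639 0.195 0.01 ]
 [0.739 0.188 0.01 ]
 [0.729 0.018 0.01 ]
 [0.629 0.028 0.01 ]] [0.68389286 0.10739215 0.01      ]
magcorners [array([ 0.4759, -0.0271,  0.012 ]), array([ 0.5039, -0.1092,  0.012 ]), array([ 0.4184, -0.1391,  0.012 ]), array([ 0.3936, -0.0555,  0.012 ])]
jaw [0.4633 0.0355 0.122 ]
jaw [0.4339 0.0369 0.122 ]
jaw [0.4363 0.1612 0.122 ]
jaw [0.5266 0.0684 0.122 ]
standspig [ 0.63475933 -0.08190545  0.024     ] caps spig [0.43600415 0.35392825 0.045     ] [0.42513903 0.26475517 0.045     ]
blueL (array([0.55047037, 0.44372464, 0.01040004]), np.float64(0.0018594157250275375))
blue1 (array([0.62911614, 0.35244174, 0.02173804]), np.float64(0.0007252971847290823))
blue2 (array([0.63715934, 0.25049103, 0.02358971]), np.float64(0.0029813349530222076))
yelL [0.4622 0.4497 0.007 ]
yelM [0.5325 0.3482 0.007 ]
yelR [0.5274 0.2531 0.007 ]
thk1 [0.6305 0.3541 0.014 ]
thk2 [0.6377 0.2518 0.014 ]
jar [0.49048179 0.55260241 0.1       ]
```

```bash
cat > go.py <<'E'
# usage: go.py x y z  -> tool-axis shift in mm from commanded(measured) pose; prints fresh blob centres too
import sys
from h import *
def see():
    im=cams.read_camera("top")
    for col,h in(("blue",.014),("yellow",.007)):
        for c in blobs(im,col,150):
            x,y,w,hh=cv2.boundingRect(c);P=plane("top",(x+w/2-.5,y+hh/2-.5),h)
            if .02>P[0]-.75 and P[1]<.6:print(col,P[:2].round(4),w,hh)
    return im
def shift(P,quiet=0):
    s=telemetry.get_obs();M=R.from_euler("z",s["tool_rot"][2],degrees=True).as_matrix()@np.diag([1,-1,-1])
    d=M.T@(np.array(P)-s["tool_pos"])*1e3
    print("t",round(s["time_s"],1),"tcp",s["tool_pos"].round(4),"yaw",s["tool_rot"].round(2),"grip",round(s["grip_width"],4),"-> shift",d.round(1))
if __name__=="__main__":
    if "see" in sys.argv: see(); sys.argv.remove("see")
    a=list(map(float,sys.argv[1:]))
    for i in range(0,len(a),3): shift(a[i:i+3])
E
```

Emit:
{"method": "arm_command", "body": {"series": "0 0 0 0.124 0;0 0 0 0.124 0;0 0 0 0.124 0;0 0 0 0.124 0;0 0 0 0.124 0;0 0 0 0.124 0;0 0 0 0.124 0;0 0 0 0.124 0;0 0 0 0.124 0;0 0 0 0.124 0;0 0 0 0.124 0;0 0 0 0.124 0;0 0 0 0.124 0;0 0 0 0.124 0;0 0 0 0.124 0;0 0 0 0.124 0;0 0 0 0.124 0;0 0 0 0.124 0;0 0 0 0.121 0;0 0 0 0 0", "squeeze": 20}}

```text
time_s: 1.77
tool_pos: [0.286, 0.5833, 0.2219]
tool_rot: [179.9, 0.0, 18.9]
force: [-0.1, 0.7, -0.5]
grip_width: 0.0871
grasp_force: 0.0
```

```bash
python3 go.py see 0.6305 0.354 0.10 0.6305 0.354 0.016
```

```text
blue [0.5496 0.4439] 26 25
blue [0.6316 0.3551] 25 24
blue [0.6387 0.2528] 24 24
yellow [0.4632 0.4497] 26 26
yellow [0.5284 0.2541] 26 25
yellow [0.5335 0.3492] 25 25
t 1.8 tcp [0.286  0.5834 0.222 ] yaw [1.7995e+02 3.0000e-02 1.9220e+01] grip 0.0869 -> shift [249.8 330.  122. ]
t 1.8 tcp [0.286  0.5834 0.222 ] yaw [1.7995e+02 3.0000e-02 1.9220e+01] grip 0.0869 -> shift [249.8 330.  206. ]
```

Emit:
{"method": "arm_command", "body": {"series": "15.6 20.6 0 0 0;15.6 20.6 0 0 0;15.6 20.6 0 0 0;15.6 20.6 0 0 0;15.6 20.6 0 0 0;15.6 20.6 0 0 0;15.6 20.6 0 0 0;15.6 20.6 0 0 0;15.6 20.6 0 0 0;15.6 20.6 0 0 0;15.6 20.6 0 0 0;15.6 20.6 0 0 0;15.6 20.6 0 0 0;15.6 20.6 0 0 0;15.6 20.6 0 0 0;15.6 20.6 0 0 0;0 0 30 0 0;0 0 30 0 0;0 0 30 0 0;0 0 30 0 0"}}

```text
time_s: 3.48
tool_pos: [0.6296, 0.3535, 0.101]
tool_rot: [-180.0, 0.0, 19.3]
force: [-0.9, 0.3, 0.4]
grip_width: 0.0867
grasp_force: 0.0
```

```bash
python3 go.py 0.631 0.3545 0.014 0.449 -0.0815 0.20
```

```text
t 3.5 tcp [0.6296 0.3535 0.101 ] yaw [-1.7997e+02  1.0000e-02  1.9270e+01] grip 0.0867 -> shift [ 1.6 -0.5 87. ]
t 3.5 tcp [0.6296 0.3535 0.101 ] yaw [-1.7997e+02  1.0000e-02  1.9270e+01] grip 0.0867 -> shift [-314.1  351.   -99. ]
```

Emit:
{"method": "arm_command", "body": {"series": "1 0 29 0 0;0.5 0 29 0 0;0 0 28 0 0;0 0 0 0 0;0 0 0 0 255;0 0 0 0 255;0 0 0 0 255;0 0 0 0 255;0 0 0 0 255;0 0 0 0 255;0 0 0 0 255;0 0 0 0 255;0 0 0 0 255;0 0 0 0 255;0 0 -25 0 255;0 0 -30 0 255;0 0 -30 0 255;0 0 -30 0 255;0 0 -30 0 255;0 0 0 0 255", "squeeze": 20}}

```text
time_s: 5.15
tool_pos: [0.6344, 0.3555, 0.1687]
tool_rot: [-179.9, -0.6, 19.1]
force: [2.1, 0.5, 0.8]
grip_width: 0.0494
grasp_force: 20.0
```

```bash
python3 go.py 0.449 -0.0815 0.16
```

```text
t 5.2 tcp [0.6344 0.3555 0.1687] yaw [-179.88   -0.6    19.07] grip 0.0494 -> shift [-317.9  352.4    8.7]
```

Emit:
{"method": "arm_command", "body": {"series": "-10 11 -6 0 255;-20 22 -6 0 255;-20 22 -6 0 255;-20 22 0 0 255;-20 22 0 0 255;-20 22 0 0 255;-20 22 0 0 255;-20 22 0 0 255;-20 22 0 0 255;-20 22 0 0 255;-20 22 0 0 255;-20 22 0 0 255;-20 22 0 0 255;-20 22 0 0 255;-20 22 0 0 255;-20 22 0 0 255;-5 10 0 0 255;0 0 0 0 255;0 0 0 0 255;0 0 0 0 255"}}

```text
time_s: 6.82
tool_pos: [0.4484, -0.079, 0.1793]
tool_rot: [-180.0, 0.0, 19.2]
force: [0.8, 0.5, -1.6]
grip_width: 0.0495
grasp_force: 20.0
```

```bash
python3 - <<'E'
from go import *
shift([.449,-.0815,.115]); im=see(); s=cams.read_camera("side")
o=np.hstack([cv2.resize(im[230:350,420:540],(400,400),interpolation=3),cv2.resize(s[250:360,305:415],(400,400),interpolation=3)])
cv2.imwrite("pics/m1.png",o)
E
```

```text
t 6.8 tcp [ 0.4484 -0.079   0.1793] yaw [-179.98    0.     19.17] grip 0.0495 -> shift [-0.3  2.6 64.3]
blue [0.5496 0.4439] 26 25
blue [0.6387 0.2528] 24 24
yellow [0.4632 0.4497] 26 26
yellow [0.5284 0.2541] 26 25
yellow [0.5335 0.3502] 26 25
```

View pics/m1.png

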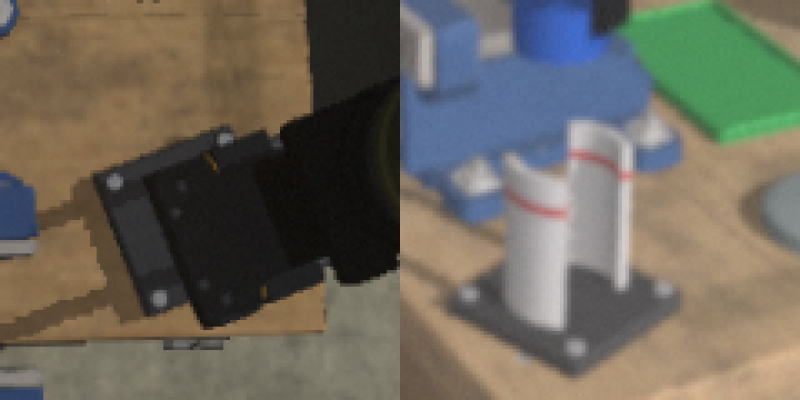

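The side view shows the tube with both gaps open and the blue disc held above it, at zoom (560,30). The foot's left and right corners are at (445,297) and (682,293).

```bash
python3 - <<'E'
from h import *
f=lambda x,y:(305+(x-400)*.275,250+y*.275)
u=R.from_euler("z",19.2,degrees=True).as_matrix()
c=np.array([.449,-.0815,0])
print("side mag foot corners pred",proj("side",[c+u@[a*.046,b*.046,.012] for a,b in((1,1),(1,-1),(-1,-1),(-1,1))]).round(1))
print("meas",f(445,297),f(682,293),f(575,372))
print([plane("side",f(*p),.012).round(4) for p in((445,297),(682,293),(575,372))])
print("disc bottom ctr pred",proj("side",[.4484,-.079,.165]), "meas x",f(562,0))
print("redline/top check: front-wall outer edge tops",[plane("side",f(*p),z).round(3) for p,z in(((567,326),.012),((567,212),.082))])
E
```

```text
side mag foot corners pred [[345.6 311.9]
 [381.6 328.8]
 [351.8 349.2]
 [315.4 330.4]]
meas (317.375, 331.675) (382.55, 330.575) (353.125, 352.3)
[array([ 0.3918, -0.059 ,  0.012 ]), array([ 0.5056, -0.116 ,  0.012 ]), array([ 0.4178, -0.1494,  0.012 ])]
disc bottom ctr pred [[349.24760878 259.26995612]] meas x (349.55, 250.0)
redline/top check: front-wall outer edge tops [array([ 0.435, -0.113,  0.012]), array([ 0.434, -0.113,  0.082])]
```

Emit:
{"method": "arm_command", "body": {"series": "-0.7 4 10 0 255;0 0 20 0 255;0 0 20 0 255;0 0 10 0 255;0 0 10 0 255;0 0 8 0 255;0 0 8 0 255;0 0 0 0 255;0 0 0 0 255"}}

```text
time_s: 7.67
tool_pos: [0.4516, -0.0834, 0.0942]
tool_rot: [179.9, -0.3, 19.1]
force: [4.7, 2.3, -1.1]
grip_width: 0.0495
grasp_force: 20.0
```

```bash
python3 go.py 0.449 -0.083 0.034
```

```text
t 7.7 tcp [ 0.4516 -0.0834  0.0942] yaw [179.93  -0.3   19.14] grip 0.0495 -> shift [-2.3 -1.2 60.2]
```

Emit:
{"method": "arm_command", "body": {"series": "2.5 0 0 0 255;0 0 0 0 255;0 0 0 0 255;0 0 10 0 255;0 0 10 0 255;0 0 10 0 255;0 0 10 0 255;0 0 10 0 255;0 0 8 0 255;0 0 0 0 255;0 0 0 0 255"}}

```text
time_s: 8.58
tool_pos: [0.4523, -0.083, 0.0351]
tool_rot: [180.0, -0.1, 19.1]
force: [4.9, 3.2, 1.5]
grip_width: 0.0492
grasp_force: 20.0
```

Emit:
{"method": "arm_command", "body": {"series": "1.5 0 1 0 255;0 0 0 0 255;0 0 0 0 60;0 0 0 0 60;0 0 0 0 60;0 0 0 0 60;0 0 0 0 60;0 0 0 0 60;0 0 -10 0 60;0 0 -30 0 60;0 0 -30 0 60;0 0 -30 0 60;0 0 -30 0 60;0 0 -30 0 0;0 0 0 0 0;0 0 0 0 0"}}

```text
time_s: 9.92
tool_pos: [0.4538, -0.0834, 0.1969]
tool_rot: [180.0, -0.3, 19.1]
force: [-0.3, 0.1, 0.4]
grip_width: 0.0795
grasp_force: 0.0
```

```bash
python3 go.py see 0.6382 0.2525 0.192 0.6382 0.2525 0.015
```

```text
blue [0.5496 0.4439] 26 25
blue [0.6387 0.2528] 24 24
yellow [0.4632 0.4497] 26 26
yellow [0.5284 0.2541] 26 25
yellow [0.5335 0.3492] 25 25
t 10.0 tcp [ 0.4527 -0.0833  0.1953] yaw [-1.7999e+02 -1.0000e-01  1.9060e+01] grip 0.0825 -> shift [ 285.  -256.8    3.3]
t 10.0 tcp [ 0.4527 -0.0833  0.1953] yaw [-1.7999e+02 -1.0000e-01  1.9060e+01] grip 0.0825 -> shift [ 285.  -256.8  180.3]
```

Emit:
{"method": "arm_command", "body": {"series": "22 -19.8 0 0 0;22 -19.8 0 0 0;22 -19.8 0 0 0;22 -19.8 0 0 0;22 -19.8 0 0 0;22 -19.8 0 0 0;22 -19.8 0 0 0;22 -19.8 0 0 0;22 -19.8 0 0 0;22 -19.8 0 0 0;22 -19.8 0 0 0;22 -19.8 0 0 0;21 -19.4 0 0 0;0 0 30 0 0;0 0 30 0 0;0 0 30 0 0;0 0 30 0 0;0 0 10 0 0;0 0 0 0 0;0 0 0 0 0"}}

```text
time_s: 11.63
tool_pos: [0.6377, 0.2524, 0.0642]
tool_rot: [180.0, 0.1, 19.0]
force: [0.6, 0.2, 1.8]
grip_width: 0.0874
grasp_force: 0.0
```

```bash
python3 - <<'E'
from go import *
shift([0.6382,0.2525,0.015]); s=cams.read_camera("side"); im=cams.read_camera("top")
cv2.imwrite("pics/m2.png",np.hstack([cv2.resize(im[230:350,420:540],(400,400),interpolation=3),cv2.resize(s[250:360,305:415],(400,400),interpolation=3)]))
E
```

```text
t 11.6 tcp [0.6377 0.2524 0.0642] yaw [1.7997e+02 8.0000e-02 1.9050e+01] grip 0.0874 -> shift [ 0.5  0.1 49.2]
```

View pics/m2.png

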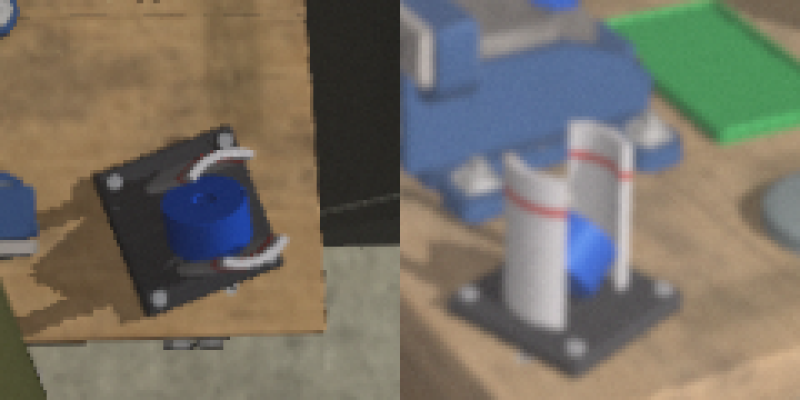

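The side view and top view (zoom (207,215)) show the first thick disc jammed tilted in the tube. I need a closer look at the tilt.

```bash
python3 - <<'E'
from go import *
im=cams.read_camera("top");s=cams.read_camera("side")
cv2.imwrite("pics/m3.png",np.hstack([cv2.convertScaleAbs(cv2.resize(im[272:318,458:508],(400,368),interpolation=2),alpha=2),cv2.convertScaleAbs(cv2.resize(s[275:335,320:385],(399,368),interpolation=2),alpha=1.3)]))
E
```

```text
(no output)
```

View pics/m3.png

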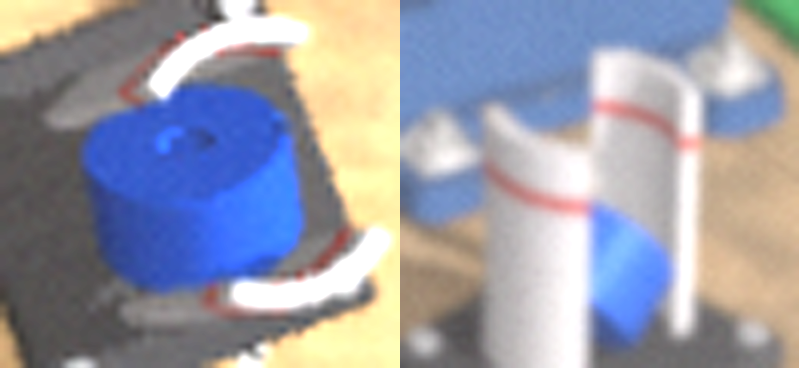

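```bash
python3 - <<'E'
from go import *
P,e=tri((482.4,295.3),(357,320));print(P,e)
print([plane("top",(482.4,295.3),z).round(4) for z in(.03,.04,.05)])
shift([.4535,-.083,.20])
E
```

```text
[ 0.45508718 -0.09008736  0.03557027] 0.012714296466813121
[array([ 0.4498, -0.0888,  0.03  ]), array([ 0.4491, -0.0856,  0.04  ]), array([ 0.4484, -0.0823,  0.05  ])]
t 11.8 tcp [0.6394 0.2532 0.067 ] yaw [-179.97   -0.22   19.06] grip 0.0869 -> shift [-285.5  257.1 -133. ]
```

Emit:
{"method": "arm_command", "body": {"series": "0 0 -26 0 0;0 0 -36 0 0;0 0 -36 0 0;0 0 -36 0 0;-22 19.8 0 0 0;-22 19.8 0 0 0;-22 19.8 0 0 0;-22 19.8 0 0 0;-22 19.8 0 0 0;-22 19.8 0 0 0;-22 19.8 0 0 0;-22 19.8 0 0 0;-22 19.8 0 0 0;-22 19.8 0 0 0;-22 19.8 0 0 0;-22 19.8 0 0 0;-22 19.8 0 0 0;0 0 0 0 0;0 0 0 0 0"}}

```text
time_s: 13.42
tool_pos: [0.4518, -0.0854, 0.2001]
tool_rot: [-179.9, -0.2, 18.8]
force: [0.6, 1.4, -0.6]
grip_width: 0.0871
grasp_force: 0.0
```

```bash
python3 - <<'E'
from go import *
f=lambda x,y:(458+x/8-.44,272+y/8-.44)
E=[plane("top",f(*p),.1) for p in((157,90),(303,32),(232,295),(385,235))]
print(np.array(E).round(4),np.mean(E,0)); shift([.4505,-.0845,.032])
E
```

```text
[[ 0.4684 -0.0574  0.1   ]
 [ 0.4812 -0.0935  0.1   ]
 [ 0.4205 -0.0725  0.1   ]
 [ 0.4334 -0.1103  0.1   ]] [ 0.45087614 -0.08342516  0.1       ]
t 13.4 tcp [ 0.4518 -0.0854  0.2001] yaw [-179.93   -0.24   18.83] grip 0.0871 -> shift [ -1.   -1.3 168.1]
```

Emit:
{"method": "arm_command", "body": {"series": "-1 -1.3 30 0 0;0 0 30 0 0;0 0 30 0 0;0 0 30 0 0;0 0 30 0 0;0 0 16 0 0;0 0 0 0 0;0 0 0 0 255;0 0 0 0 255;0 0 0 0 255;0 0 0 0 255;0 0 0 0 255;0 0 0 0 255;0 0 0 0 255;0 0 0 0 255;0 0 0 0 255;0 0 0 0 255", "squeeze": 15}}

```text
time_s: 14.83
tool_pos: [0.4507, -0.0828, 0.0328]
tool_rot: [-180.0, -0.0, 19.1]
force: [-0.2, 1.0, 3.3]
grip_width: 0.0496
grasp_force: 15.0
```

Emit:
{"method": "arm_command", "body": {"series": "0 0 -10 0 255;0 0 -15 0 255;0 0 -20 0 255;0 0 -20 0 255;0 0 -25 0 255;0 0 -30 0 255;0 0 -30 0 255;0 0 -20 0 255;0 0 0 0 255;0 0 0 0 255"}}

```text
time_s: 15.67
tool_pos: [0.4505, -0.0833, 0.2034]
tool_rot: [180.0, -0.1, 19.1]
force: [0.2, 0.0, -1.7]
grip_width: 0.0494
grasp_force: 15.0
```

```bash
python3 - <<'E'
from go import *
im=cams.read_camera("top");s=cams.read_camera("side")
shift([.631,.3545,.2])
cv2.imwrite("pics/m4.png",np.hstack([cv2.convertScaleAbs(cv2.resize(im[262:318,450:510],(400,368),interpolation=2),alpha=2),cv2.convertScaleAbs(cv2.resize(s[225:335,305:415],(400,368),interpolation=2),alpha=1.3)]))
E
```

```text
t 15.8 tcp [ 0.4492 -0.083   0.2013] yaw [-1.7996e+02  1.4000e-01  1.9060e+01] grip 0.0496 -> shift [ 314.7 -354.2    1.3]
```

View pics/m4.png

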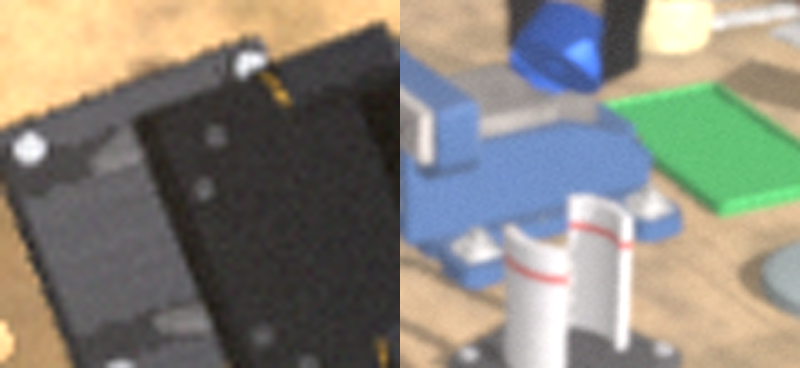

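The side view shows the disc held above the tube, still tilted about 50°. I will press it flat on open bench and regrip.

Emit:
{"method": "arm_command", "body": {"series": "18.5 -20.8 0 0 255;18.5 -20.8 0 0 255;18.5 -20.8 0 0 255;18.5 -20.8 0 0 255;18.5 -20.8 0 0 255;18.5 -20.8 0 0 255;18.5 -20.8 0 0 255;18.5 -20.8 0 0 255;18.5 -20.8 0 0 255;18.5 -20.8 0 0 255;18.5 -20.8 0 0 255;18.5 -20.8 0 0 255;18.5 -20.8 0 0 255;18.5 -20.8 0 0 255;18.5 -20.8 0 0 255;18.5 -20.8 0 0 255;18.5 -20.8 0 0 255;0 0 0 0 255;0 0 0 0 255"}}

```text
time_s: 17.35
tool_pos: [0.6305, 0.3554, 0.1986]
tool_rot: [179.9, 0.3, 19.2]
force: [0.0, -0.5, -1.5]
grip_width: 0.0494
grasp_force: 15.0
```

Emit:
{"method": "arm_command", "body": {"series": "0 0 30 0 255;0 0 30 0 255;0 0 30 0 255;0 0 30 0 255;0 0 30 0 255;0 0 15 0 255;0 0 5 0 255;0 0 5 0 255;0 0 5 0 255;0 0 5 0 255;0 0 5 0 255;0 0 5 0 255;0 0 3 0 255;0 0 0 0 255;0 0 0 0 255", "squeeze": 5}}

```text
time_s: 18.6
tool_pos: [0.6337, 0.3547, 0.0072]
tool_rot: [-179.9, -0.2, 19.1]
force: [-1.4, -0.9, 4.6]
grip_width: 0.0497
grasp_force: 5.0
```

```bash
python3 - <<'E'
from go import *
im=cams.read_camera("top");s=cams.read_camera("side")
shift([.631,.3545,.01])
cv2.imwrite("pics/m5.png",np.hstack([cv2.resize(im[180:250,230:300],(400,400),interpolation=2),cv2.resize(s[190:260,285:355],(400,400),interpolation=2)]))
E
```

```text
t 18.7 tcp [0.6334 0.3546 0.0069] yaw [-179.95   -0.19   19.07] grip 0.0498 -> shift [-2.3 -0.7 -3.1]
```

View pics/m5.png

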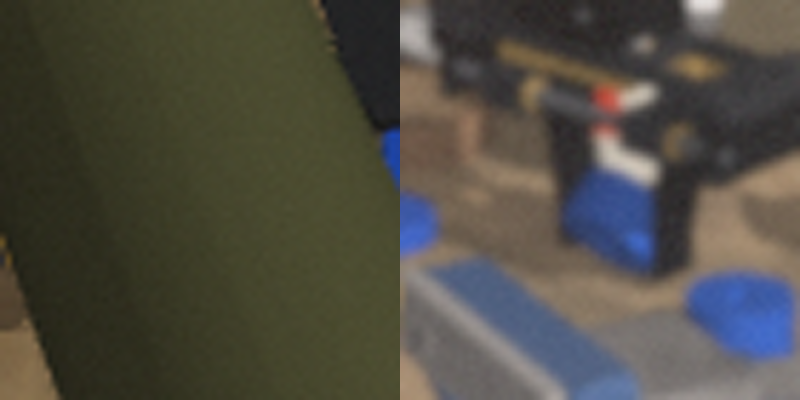

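The disc still looks tilted between the fingers, at zoom (615,220). I'll let go and look.

Emit:
{"method": "arm_command", "body": {"series": "0 0 0 0 80;0 0 0 0 0;0 0 0 0 0;0 0 0 0 0;0 0 0 0 0;0 0 0 0 0;0 0 0 0 0;0 0 -30 0 0;0 0 -30 0 0;0 0 -20 0 0;0 -25 0 0 0;0 -30 0 0 0;0 -30 0 0 0;0 -30 0 0 0;0 -30 0 0 0;0 0 0 0 0;0 0 0 0 0"}}

```text
time_s: 20.12
tool_pos: [0.5823, 0.4945, 0.084]
tool_rot: [-179.9, 0.0, 19.4]
force: [-0.0, -1.2, -0.5]
grip_width: 0.0872
grasp_force: 0.0
```

```bash
python3 - <<'E'
from go import *
im=see();s=cams.read_camera("side")
shift([.631,.3545,.1])
cv2.imwrite("pics/m6.png",np.hstack([cv2.resize(im[180:250,230:300],(400,400),interpolation=2),cv2.resize(s[190:260,285:355],(400,400),interpolation=2)]))
E
```

```text
blue [0.5496 0.4419] 24 25
blue [0.6128 0.3459] 24 24
blue [0.6387 0.2528] 24 24
yellow [0.5284 0.2541] 26 25
yellow [0.5335 0.3502] 26 25
t 20.2 tcp [0.5853 0.4899 0.0844] yaw [179.92  -0.    19.03] grip 0.0873 -> shift [ -0.9 142.9 -15.6]
```

View pics/m6.png

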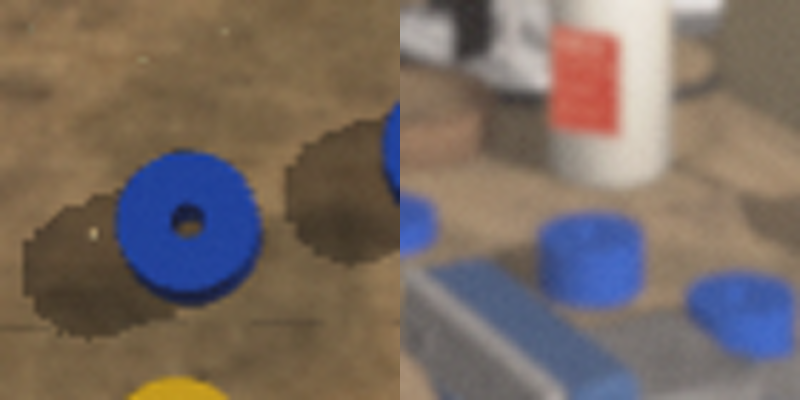

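The disc now lies flat, with its centre hole at zoom (188,222).

```bash
python3 - <<'E'
from go import *
print(plane("top",(262.5,218.45),.028)); shift([.6120,.345,.1]); shift([.6120,.345,.008])
E
```

```text
[0.60989801 0.34483935 0.028     ]
t 20.2 tcp [0.5853 0.4899 0.0844] yaw [179.92  -0.    19.03] grip 0.0873 -> shift [-22.  145.7 -15.6]
t 20.2 tcp [0.5853 0.4899 0.0844] yaw [179.92  -0.    19.03] grip 0.0873 -> shift [-22.  145.7  76.4]
```

Emit:
{"method": "arm_command", "body": {"series": "-4 24 0 0 0;-4 24 0 0 0;-4 24 0 0 0;-4 24 0 0 0;-4 24 0 0 0;-3 25.4 0 0 0;0 0 0 0 0;0 0 25 0 0;0 0 25 0 0;0 0 25 0 0;0 0 0 0 0;0 0 0 0 255;0 0 0 0 255;0 0 0 0 255;0 0 0 0 255;0 0 0 0 255;0 0 0 0 255;0 0 0 0 255;0 0 0 0 255;0 0 0 0 255", "squeeze": 20}}

```text
time_s: 21.88
tool_pos: [0.6108, 0.3463, 0.0103]
tool_rot: [-180.0, -0.0, 19.1]
force: [-0.6, 0.5, 3.1]
grip_width: 0.0493
grasp_force: 20.0
```

```bash
python3 go.py .4509 -.0834 .19
```

```text
t 21.9 tcp [0.6108 0.3463 0.0103] yaw [-1.7998e+02 -5.0000e-02  1.9070e+01] grip 0.0493 -> shift [-291.5  353.9 -179.7]
```

Emit:
{"method": "arm_command", "body": {"series": "0 0 -30 0 255;0 0 -30 0 255;0 0 -35 0 255;-8 10 -35 0 255;-16 20 -30 0 255;-18 22 -20 0 255;-19 23 0 0 255;-19 23 0 0 255;-19 23 0 0 255;-19 23 0 0 255;-19 23 0 0 255;-19 23 0 0 255;-19 23 0 0 255;-19 23 0 0 255;-19 23 0 0 255;-19 23 0 0 255;-19 23 0 0 255;-19 23 0 0 255;-16 19 0 0 255;-5.5 6.9 0 0 255"}}

```text
time_s: 23.55
tool_pos: [0.4487, -0.0876, 0.1892]
tool_rot: [-180.0, 0.0, 18.8]
force: [0.1, -0.6, -2.7]
grip_width: 0.0492
grasp_force: 20.0
```

Emit:
{"method": "arm_command", "body": {"series": "0 0 0 0 255;0 0 0 0 255;0 0 0 0 255"}}

```text
time_s: 23.8
tool_pos: [0.451, -0.0819, 0.1894]
tool_rot: [-180.0, -0.0, 19.2]
force: [0.1, 0.8, -1.2]
grip_width: 0.0496
grasp_force: 20.0
```

```bash
python3 - <<'E'
from go import *
shift([.4509,-.0834,.11]); s=cams.read_camera("side")
for c in blobs(s,"blue"):
    b=cv2.boundingRect(c)
    if 320<b[0]<380 and b[1]<300:
        e=cv2.contourArea(c);print(b,e)
T=telemetry.get_obs()["tool_pos"]
u=R.from_euler("z",19,degrees=True).as_matrix()
P=proj("side",[T+u@[25*np.cos(a)/1e3,25*np.sin(a)/1e3,h] for a in np.linspace(0,6.28,60) for h in(-.008,.02)])
print("pred box",P.min(0),P.max(0))
cv2.imwrite("pics/m7.png",cv2.resize(s[235:345,305:415],(440,440),interpolation=2))
E
```

```text
t 23.8 tcp [ 0.451  -0.0819  0.1894] yaw [-1.7998e+02 -1.0000e-02  1.9190e+01] grip 0.0496 -> shift [-0.6  1.4 79.4]
pred box [337.88268624 232.11237139] [365.68919983 257.62442114]
```

View pics/m7.png

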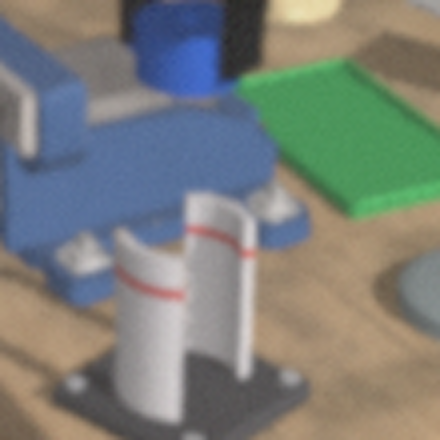

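The side view shows the disc flat and centred in the grip (left edge at px 338.3 against 337.9 predicted).

Emit:
{"method": "arm_command", "body": {"series": "-0.5 1.4 20 0 255;0 0 20 0 255;0 0 20 0 255;0 0 10 0 255;0 0 6 0 255;0 0 6 0 255;0 0 6 0 255;0 0 0 0 255;0 0 0 0 255;0 0 0 0 255"}}

```text
time_s: 24.68
tool_pos: [0.4511, -0.0852, 0.1022]
tool_rot: [180.0, -0.1, 19.1]
force: [-0.4, -0.1, -1.2]
grip_width: 0.0492
grasp_force: 20.0
```

Emit:
{"method": "arm_command", "body": {"series": "0 -0.7 8 0 255;0 0 8 0 255;0 0 8 0 255;0 0 8 0 255;0 0 8 0 255;0 0 8 0 255;0 0 8 0 255;0 0 8 0 255;0 0 4 0 255;0 0 0 0 255;0 0 0 0 255;0 0 0 0 255"}}

```text
time_s: 25.68
tool_pos: [0.4507, -0.0845, 0.0338]
tool_rot: [180.0, -0.0, 19.1]
force: [0.4, -0.1, -0.7]
grip_width: 0.0492
grasp_force: 20.0
```

Emit:
{"method": "arm_command", "body": {"series": "0 0 2 0 255;0 0 0 0 255;0 0 0 0 0;0 0 0 0 0;0 0 0 0 0;0 0 0 0 0;0 0 0 0 0;0 0 0 0 0;0 0 0 0 0;0 0 -20 0 0;0 0 -30 0 0;0 0 -30 0 0;0 0 -30 0 0;0 0 -30 0 0;0 0 -24 0 0;0 0 0 0 0;0 0 0 0 0"}}

```text
time_s: 27.1
tool_pos: [0.4513, -0.0844, 0.1968]
tool_rot: [180.0, -0.2, 19.1]
force: [-0.7, 0.5, -0.0]
grip_width: 0.0872
grasp_force: 0.0
```

```bash
python3 go.py see .6377 .2522 .19
```

```text
blue [0.5496 0.4429] 25 25
blue [0.6387 0.2528] 24 24
yellow [0.4632 0.4497] 26 26
yellow [0.5284 0.2541] 26 25
yellow [0.5335 0.3492] 25 25
t 27.1 tcp [ 0.4503 -0.0844  0.1954] yaw [-1.7998e+02 -3.0000e-02  1.9070e+01] grip 0.087 -> shift [ 287.1 -256.8    5.4]
```

Emit:
{"method": "arm_command", "body": {"series": "22 -19.8 0 0 0;22 -19.8 0 0 0;22 -19.8 0 0 0;22 -19.8 0 0 0;22 -19.8 0 0 0;22 -19.8 0 0 0;22 -19.8 0 0 0;22 -19.8 0 0 0;22 -19.8 0 0 0;22 -19.8 0 0 0;22 -19.8 0 0 0;22 -19.8 0 0 0;22 -19.2 0 0 0;0 0 30 0 0;0 0 30 0 0;0 0 30 0 0;0 0 30 0 0;0 0 10 0 0;0 0 0 0 0;0 0 0 0 0"}}

```text
time_s: 28.82
tool_pos: [0.6365, 0.2512, 0.065]
tool_rot: [180.0, 0.1, 19.0]
force: [0.9, -0.6, 0.8]
grip_width: 0.087
grasp_force: 0.0
```

```bash
python3 - <<'E'
from go import *
shift([.6375,.2522,.010]); s=cams.read_camera("side"); im=cams.read_camera("top")
cv2.imwrite("pics/m8.png",np.hstack([cv2.convertScaleAbs(cv2.resize(im[272:318,458:508],(400,368),interpolation=2),alpha=2),cv2.convertScaleAbs(cv2.resize(s[275:335,320:385],(399,368),interpolation=2),alpha=1.3)]))
E
```

```text
t 28.8 tcp [0.6365 0.2512 0.065 ] yaw [1.7996e+02 9.0000e-02 1.9050e+01] grip 0.087 -> shift [ 1.3 -0.6 55. ]
```

View pics/m8.png

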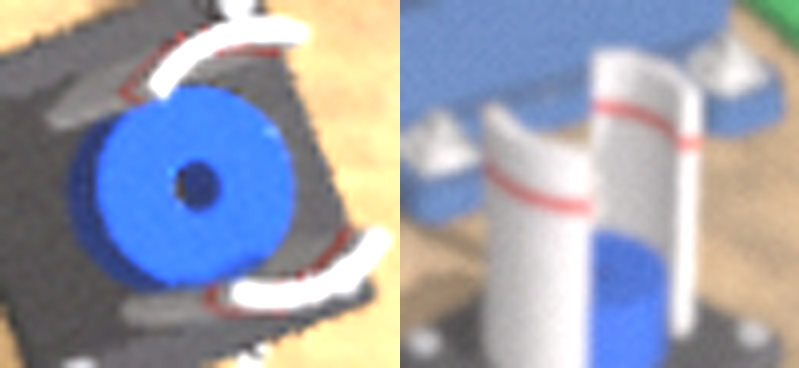

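The first disc now lies flat and centred in the tube, with its hole at zoom (197,187).

Emit:
{"method": "arm_command", "body": {"series": "1 -0.6 25 0 0;0 0 20 0 0;0 0 11 0 0;0 0 0 0 0;0 0 0 0 255;0 0 0 0 255;0 0 0 0 255;0 0 0 0 255;0 0 0 0 255;0 0 0 0 255;0 0 0 0 255;0 0 0 0 255;0 0 0 0 255;0 0 0 0 255"}}

```text
time_s: 30.08
tool_pos: [0.6376, 0.2527, 0.0099]
tool_rot: [-180.0, -0.0, 19.1]
force: [-0.6, 0.3, 2.2]
grip_width: 0.0495
grasp_force: 20.0
```

```bash
python3 go.py .4509 -.0838 .19
```

```text
t 30.1 tcp [0.6376 0.2527 0.0099] yaw [-1.7999e+02 -2.0000e-02  1.9070e+01] grip 0.0495 -> shift [-286.4  257.  -180.1]
```

Emit:
{"method": "arm_command", "body": {"series": "0 0 -30 0 255;0 0 -35 0 255;0 0 -35 0 255;0 0 -35 0 255;-11 10 -30 0 255;-22 19.8 -15 0 255;-22 19.8 0 0 255;-22 19.8 0 0 255;-22 19.8 0 0 255;-22 19.8 0 0 255;-22 19.8 0 0 255;-22 19.8 0 0 255;-22 19.8 0 0 255;-22 19.8 0 0 255;-22 19.8 0 0 255;-22 19.8 0 0 255;-22 19.8 0 0 255;-22 19.8 0 0 255;-11.4 9.4 0 0 255;0 0 0 0 255"}}

```text
time_s: 31.75
tool_pos: [0.4346, -0.1131, 0.1893]
tool_rot: [-179.9, 0.0, 18.7]
force: [0.4, -0.0, -2.0]
grip_width: 0.0491
grasp_force: 20.0
```

Emit:
{"method": "arm_command", "body": {"series": "0 0 0 0 255;0 0 0 0 255;0 0 0 0 255"}}

```text
time_s: 32.0
tool_pos: [0.437, -0.1084, 0.1894]
tool_rot: [180.0, 0.0, 19.2]
force: [0.1, -0.2, -1.6]
grip_width: 0.05
grasp_force: 20.0
```

```bash
cat > hold.py <<'E'
from go import *
import sys
col=sys.argv[1]; lo,hi=float(sys.argv[2]),float(sys.argv[3])
shift([.4509,-.0838,.11]); s=cams.read_camera("side")
m=cv2.inRange(cv2.cvtColor(s,cv2.COLOR_BGR2HSV),*map(np.array,RNG[col]))[225:275,325:375]
y,x=np.nonzero(m); print("meas",np.percentile(x,[1,99])+325,np.percentile(y,[1,99])+225)
T=telemetry.get_obs()["tool_pos"]
P=proj("side",[T+[.025*np.cos(a),.025*np.sin(a),h] for a in np.linspace(0,6.28,60) for h in(lo,hi)])
print("pred box",P.min(0),P.max(0))
E
python3 hold.py blue -.010 .018
```

```text
t 32.0 tcp [ 0.437  -0.1084  0.1894] yaw [1.7999e+02 1.0000e-02 1.9200e+01] grip 0.05 -> shift [ 21.2 -18.7  79.4]
meas [342.64 360.36] [244. 265.]
pred box [338.53548546 239.84282202] [367.09706642 266.30219106]
```

Emit:
{"method": "arm_command", "body": {"series": "11.2 -9.7 0 0 255;10 -9 0 0 255;0 0 0 0 255;0 0 0 0 255;0 0 20 0 255;0 0 20 0 255;0 0 20 0 255;0 0 10 0 255;0 0 6 0 255;0 0 6 0 255;0 0 6 0 255;0 0 0 0 255;0 0 0 0 255"}}

```text
time_s: 33.13
tool_pos: [0.4506, -0.0853, 0.1019]
tool_rot: [180.0, -0.0, 19.1]
force: [1.1, -0.4, -0.9]
grip_width: 0.0498
grasp_force: 20.0
```

Emit:
{"method": "arm_command", "body": {"series": "0 -1 8 0 255;0 0 8 0 255;0 0 8 0 255;0 0 8 0 255;0 0 8 0 255;0 0 7 0 255;0 0 0 0 255;0 0 0 0 255"}}

```text
time_s: 33.8
tool_pos: [0.4497, -0.0844, 0.054]
tool_rot: [180.0, 0.1, 19.1]
force: [-0.4, 0.7, -0.2]
grip_width: 0.0496
grasp_force: 20.0
```

Clean entry. Release it and rise.

Emit:
{"method": "arm_command", "body": {"series": "0 0 2 0 255;0 0 0 0 255;0 0 0 0 0;0 0 0 0 0;0 0 0 0 0;0 0 0 0 0;0 0 0 0 0;0 0 0 0 0;0 0 0 0 0;0 0 -20 0 0;0 0 -30 0 0;0 0 -30 0 0;0 0 -30 0 0;0 0 -30 0 0;0 0 0 0 0;0 0 0 0 0"}}

```text
time_s: 35.13
tool_pos: [0.4513, -0.0843, 0.1942]
tool_rot: [180.0, -0.2, 19.1]
force: [-0.2, 0.3, -0.1]
grip_width: 0.0869
grasp_force: 0.0
```

```bash
python3 go.py see .5325 .349 .19
```

```text
blue [0.5496 0.4429] 25 25
yellow [0.4632 0.4497] 26 26
yellow [0.5284 0.2541] 26 25
yellow [0.5335 0.3492] 25 25
t 35.2 tcp [ 0.4501 -0.0842  0.1927] yaw [-1.7998e+02 -6.0000e-02  1.9070e+01] grip 0.0869 -> shift [ 219.4 -382.5    2.7]
```

Emit:
{"method": "arm_command", "body": {"series": "13.7 -23.9 0 0 0;13.7 -23.9 0 0 0;13.7 -23.9 0 0 0;13.7 -23.9 0 0 0;13.7 -23.9 0 0 0;13.7 -23.9 0 0 0;13.7 -23.9 0 0 0;13.7 -23.9 0 0 0;13.7 -23.9 0 0 0;13.7 -23.9 0 0 0;13.7 -23.9 0 0 0;13.7 -23.9 0 0 0;13.7 -23.9 0 0 0;13.7 -23.9 0 0 0;13.7 -23.9 0 0 0;13.7 -23.9 0 0 0;0 0 30 0 0;0 0 30 0 0;0 0 30 0 0;0 0 30 0 0"}}

```text
time_s: 36.85
tool_pos: [0.5311, 0.3477, 0.0689]
tool_rot: [179.9, 0.2, 19.1]
force: [-0.2, 0.5, -0.1]
grip_width: 0.0869
grasp_force: 0.0
```

```bash
python3 - <<'E'
from go import *
shift([.533,.349,.004])
im=cams.read_camera("top"); s=cams.read_camera("side")
for c in blobs(im,"blue",20):
    b=cv2.boundingRect(c)
    if b[0]>440: print("tube",b,cv2.fitEllipse(c))
c0=np.array([.4509,-.0834,0])
for z in(.068,):
    P=proj("top",[c0+[.025*np.cos(a),.025*np.sin(a),z] for a in np.linspace(0,6.28,60)]);print("pred top face",P.min(0),P.max(0))
cv2.imwrite("pics/m9.png",np.hstack([cv2.convertScaleAbs(cv2.resize(im[272:318,458:508],(400,368),interpolation=2),alpha=2),cv2.convertScaleAbs(cv2.resize(s[275:335,320:385],(399,368),interpolation=2),alpha=1.3)]))
E
```

```text
t 36.9 tcp [0.5311 0.3477 0.0689] yaw [179.91   0.18  19.06] grip 0.0869 -> shift [ 2.2 -0.6 64.9]
tube (474, 282, 25, 25) ((486.10931396484375, 294.133056640625), (23.70533561706543, 24.80613136291504), 165.2609405517578)
pred top face [473.14342527 280.2469976 ] [498.35763027 306.35370246]
```

Emit:
{"method": "arm_command", "body": {"series": "2 -0.6 25 0 0;0 0 22 0 0;0 0 16 0 0;0 0 0 0 0;0 0 0 0 255;0 0 0 0 255;0 0 0 0 255;0 0 0 0 255;0 0 0 0 255;0 0 0 0 255;0 0 0 0 255;0 0 0 0 255;0 0 0 0 255;0 0 0 0 255"}}

```text
time_s: 38.12
tool_pos: [0.5342, 0.3502, 0.0101]
tool_rot: [-180.0, -0.0, 19.1]
force: [-0.8, -0.4, 3.3]
grip_width: 0.0489
grasp_force: 20.0
```

```bash
python3 go.py .4509 -.0838 .19
```

```text
t 38.1 tcp [0.5342 0.3502 0.0101] yaw [-1.7998e+02 -3.0000e-02  1.9070e+01] grip 0.0489 -> shift [-220.5  383.  -179.9]
```

Emit:
{"method": "arm_command", "body": {"series": "0 0 0 0 100;0 0 0 0 100;0 0 0 0 100;0 0 3 0 100;0 0 3 0 100;0 0 0 0 100;0 0 0 0 255;0 0 0 0 255;0 0 0 0 255;0 0 0 0 255;0 0 0 0 255;0 0 0 0 255;0 0 0 0 255;0 0 0 0 255"}}

```text
time_s: 39.28
tool_pos: [0.534, 0.35, 0.0036]
tool_rot: [-180.0, -0.0, 19.1]
force: [-0.5, 0.3, -1.0]
grip_width: 0.0495
grasp_force: 20.0
```

```bash
python3 go.py .4509 -.0838 .19
```

```text
t 39.3 tcp [0.534  0.35   0.0036] yaw [-1.800e+02 -1.000e-02  1.907e+01] grip 0.0495 -> shift [-220.3  382.8 -186.4]
```

Emit:
{"method": "arm_command", "body": {"series": "0 0 -36 0 255;0 0 -40 0 255;0 0 -40 0 255;-6.8 12 -40 0 255;-13.8 23.9 -30 0 255;-13.8 23.9 0 0 255;-13.8 23.9 0 0 255;-13.8 23.9 0 0 255;-13.8 23.9 0 0 255;-13.8 23.9 0 0 255;-13.8 23.9 0 0 255;-13.8 23.9 0 0 255;-13.8 23.9 0 0 255;-13.8 23.9 0 0 255;-13.8 23.9 0 0 255;-13.8 23.9 0 0 255;-13.8 23.9 0 0 255;-13.8 23.9 0 0 255;-13.8 23.9 0 0 255;-13.8 23.9 0 0 255"}}

```text
time_s: 40.95
tool_pos: [0.4473, -0.0983, 0.1891]
tool_rot: [-180.0, -0.1, 19.1]
force: [0.4, -0.5, -0.1]
grip_width: 0.0493
grasp_force: 20.0
```

Emit:
{"method": "arm_command", "body": {"series": "-6.5 12.3 0 0 255;0 0 0 0 255;0 0 0 0 255;0 0 0 0 255"}}

```text
time_s: 41.28
tool_pos: [0.4458, -0.1096, 0.189]
tool_rot: [-180.0, -0.0, 19.1]
force: [-0.7, 0.9, -0.9]
grip_width: 0.0494
grasp_force: 20.0
```

```bash
python3 hold.py yellow -.004 .010
```

```text
t 41.3 tcp [ 0.4458 -0.1096  0.189 ] yaw [-1.7996e+02 -3.0000e-02  1.9120e+01] grip 0.0494 -> shift [ 13.3 -22.7  79. ]
meas [345. 365.] [246. 261.]
pred box [343.09434626 243.29414112] [371.39683132 262.59328783]
```

Emit:
{"method": "arm_command", "body": {"series": "7.3 -12.7 0 0 255;6 -10 0 0 255;0 0 0 0 255;0 0 0 0 255;0 0 0 0 255;0 0 20 0 255;0 0 20 0 255;0 0 20 0 255;0 0 15 0 255;0 0 6 0 255;0 0 6 0 255;0 0 6 0 255;0 0 0 0 255;0 0 0 0 255"}}

```text
time_s: 42.5
tool_pos: [0.4511, -0.085, 0.0963]
tool_rot: [180.0, -0.0, 19.1]
force: [1.3, -0.0, 0.6]
grip_width: 0.0495
grasp_force: 20.0
```

Emit:
{"method": "arm_command", "body": {"series": "0 -1 7 0 255;0 0 7 0 255;0 0 5 0 255;0 0 3 0 255;0 0 0 0 255;0 0 0 0 255"}}

```text
time_s: 43.0
tool_pos: [0.4503, -0.084, 0.0737]
tool_rot: [180.0, 0.0, 19.1]
force: [0.9, -0.4, -1.3]
grip_width: 0.0493
grasp_force: 20.0
```

Emit:
{"method": "arm_command", "body": {"series": "0 0 1 0 255;0 0 0 0 255;0 0 0 0 0;0 0 0 0 0;0 0 0 0 0;0 0 0 0 0;0 0 0 0 0;0 0 0 0 0;0 0 0 0 0;0 0 -20 0 0;0 0 -30 0 0;0 0 -30 0 0;0 0 -30 0 0;0 0 -20 0 0;0 0 0 0 0;0 0 0 0 0"}}

```text
time_s: 44.33
tool_pos: [0.4512, -0.0839, 0.2039]
tool_rot: [180.0, -0.2, 19.1]
force: [-0.4, -0.0, -0.9]
grip_width: 0.087
grasp_force: 0.0
```

```bash
python3 go.py see .5276 .2535 .19
```

```text
blue [0.5496 0.4439] 26 25
yellow [0.4632 0.4497] 26 26
yellow [0.5284 0.2541] 26 25
t 44.4 tcp [ 0.4503 -0.0838  0.2027] yaw [-1.7998e+02 -1.0000e-02  1.9070e+01] grip 0.0872 -> shift [ 183.3 -293.5   12.7]
```

```bash
cat > to.py <<'E'
# to.py yaw x y z ... : shift in axes of given yaw
import sys
from h import *
a=list(map(float,sys.argv[1:]));s=telemetry.get_obs()
print("t",round(s["time_s"],1),"tcp",s["tool_pos"].round(4),"yaw",s["tool_rot"][2].round(1),"grip",s["grip_width"].round(4))
for i in range(0,len(a),4):
    M=R.from_euler("z",a[i],degrees=True).as_matrix()@np.diag([1,-1,-1])
    d=M.T@(np.array(a[i+1:i+4])-s["tool_pos"])*1e3
    n=int(np.ceil(np.linalg.norm(d[:2])/29)) or 1
    print(a[i:i+4],"shift",d.round(1),"rows",n,(d[:2]/n).round(2))
E
python3 to.py 64 .5278 .2537 .2
```

```text
Traceback (most recent call last):
  File "to.py", line 5, in <module>
    print("t",round(s["time_s"],1),"tcp",s["tool_pos"].round(4),"yaw",s["tool_rot"][2].round(1),"grip",s["grip_width"].round(4))
                                                                                                       ^^^^^^^^^^^^^^^^^^^^^
AttributeError: 'float' object has no attribute 'round'
```

Emit:
{"method": "arm_command", "body": {"series": "0 0 0 -0.112 0;0 0 0 -0.112 0;0 0 0 -0.112 0;0 0 0 -0.112 0;0 0 0 -0.112 0;0 0 0 -0.112 0;0 0 0 -0.112 0;0 0 0 0 0"}}

```text
time_s: 45.05
tool_pos: [0.4494, -0.0839, 0.2014]
tool_rot: [-179.9, 0.1, 64.1]
force: [0.4, 0.2, -0.1]
grip_width: 0.0869
grasp_force: 0.0
```

```bash
sed -i 's/s\["grip_width"\].round(4)/round(s["grip_width"],4)/' to.py; python3 to.py 64.1 .5278 .2537 .2
```

```text
t 45.0 tcp [ 0.4494 -0.0839  0.2014] yaw 64.1 grip 0.0869
[64.1, 0.5278, 0.2537, 0.2] shift [337.9 -76.9   1.4] rows 12 [28.16 -6.41]
```

Emit:
{"method": "arm_command", "body": {"series": "14.1 -3.2 0 0 0;28.2 -6.4 0 0 0;28.2 -6.4 0 0 0;28.2 -6.4 0 0 0;28.2 -6.4 0 0 0;28.2 -6.4 0 0 0;28.2 -6.4 0 0 0;28.2 -6.4 0 0 0;28.2 -6.4 0 0 0;28.2 -6.4 0 0 0;28.2 -6.4 0 0 0;28.2 -6.4 0 0 0;14 -3.3 0 0 0;0 0 35 0 0;0 0 35 0 0;0 0 35 0 0;0 0 35 0 0;0 0 25 0 0;0 0 0 0 0;0 0 0 0 0"}}

```text
time_s: 46.72
tool_pos: [0.5285, 0.2523, 0.0365]
tool_rot: [-179.9, 0.2, 63.9]
force: [0.5, -0.6, 1.5]
grip_width: 0.0871
grasp_force: 0.0
```

```bash
python3 to.py 64.1 .5278 .2537 .0035
```

```text
t 46.7 tcp [0.5285 0.2523 0.0365] yaw 63.9 grip 0.0871
[64.1, 0.5278, 0.2537, 0.0035] shift [ 1.  -1.3 33. ] rows 1 [ 0.98 -1.3 ]
```

Emit:
{"method": "arm_command", "body": {"series": "1 -1 16 0 0;0 0 12 0 0;0 0 5 0 0;0 0 0 0 0;0 0 0 0 255;0 0 0 0 255;0 0 0 0 255;0 0 0 0 255;0 0 0 0 255;0 0 0 0 255;0 0 0 0 255;0 0 0 0 255;0 0 0 0 255;0 0 -10 0 255;0 0 -30 0.13 255"}}

```text
out of range: a turn must lie within [-0.125, 0.125]
```

Emit:
{"method": "arm_command", "body": {"series": "1 -1 16 0 0;0 0 12 0 0;0 0 5 0 0;0 0 0 0 0;0 0 0 0 255;0 0 0 0 255;0 0 0 0 255;0 0 0 0 255;0 0 0 0 255;0 0 0 0 255;0 0 0 0 255;0 0 0 0 255;0 0 0 0 255;0 0 0 0 255"}}

```text
time_s: 47.88
tool_pos: [0.5293, 0.2553, 0.0051]
tool_rot: [180.0, -0.0, 64.0]
force: [-0.7, -0.0, 1.4]
grip_width: 0.049
grasp_force: 20.0
```

Emit:
{"method": "arm_command", "body": {"series": "0 0 -30 0 255;0 0 -25 0.112 255;0 0 -25 0.112 255;0 0 -25 0.112 255;0 0 -25 0.112 255;0 0 -25 0.112 255;0 0 -25 0.112 255;0 0 0 0.112 255;0 0 0 0 255;0 0 0 0 255"}}

```text
time_s: 48.72
tool_pos: [0.5288, 0.2551, 0.1845]
tool_rot: [180.0, 0.0, 19.3]
force: [0.2, 0.1, -2.0]
grip_width: 0.0493
grasp_force: 20.0
```

```bash
python3 to.py 19 .670 .150 .18 19 .672 .068 .18
```

```text
t 48.7 tcp [0.5288 0.2551 0.1845] yaw 19.3 grip 0.0493
[19.0, 0.67, 0.15, 0.18] shift [ 99.3 145.4   4.5] rows 7 [14.19 20.77]
[19.0, 0.672, 0.068, 0.18] shift [ 74.5 223.6   4.5] rows 9 [ 8.28 24.84]
```

Emit:
{"method": "arm_command", "body": {"series": "4 12.7 0 0 255;8.1 25.5 0 0 255;8.1 25.5 0 0 255;8.1 25.5 0 0 255;8.1 25.5 0 0 255;8.1 25.5 0 0 255;8.1 25.5 0 0 255;8.1 25.5 0 0 255;8.1 25.5 0 0 255;4 12.7 0 0 255;0 0 0 0 255;0 0 30 0 255;0 0 30 0 255;0 0 30 0 255;0 0 30 0 255;0 0 0 0 255;0 0 0 0 255;0 0 0 0 255"}}

```text
time_s: 50.22
tool_pos: [0.6737, 0.0631, 0.0664]
tool_rot: [-180.0, -0.1, 19.2]
force: [1.9, -0.6, -0.6]
grip_width: 0.0489
grasp_force: 20.0
```

```bash
python3 to.py 19 .672 .062 .015
```

```text
t 50.2 tcp [0.6737 0.0631 0.0664] yaw 19.2 grip 0.0489
[19.0, 0.672, 0.062, 0.015] shift [-1.9  0.5 51.4] rows 1 [-1.94  0.54]
```

Emit:
{"method": "arm_command", "body": {"series": "0 0 20 0 255;0 0 20 0 255;0 0 10 0 255;0 0 0 0 255;0 0 0 0 75;0 0 0 0 75;0 0 0 0 75;0 0 0 0 75;0 0 -20 0 75;0 0 -30 0 75;0 0 -30 0 0;0 0 -30 -0.112 0;0 0 -30 -0.112 0;0 0 -30 -0.112 0;0 0 0 -0.112 0;0 0 0 -0.112 0;0 0 0 -0.112 0;0 0 0 -0.112 0;0 0 0 0 0;0 0 0 0 0"}}

```text
time_s: 51.88
tool_pos: [0.6732, 0.0619, 0.1856]
tool_rot: [180.0, -0.0, 63.8]
force: [-0.2, 0.4, -0.8]
grip_width: 0.0869
grasp_force: 0.0
```

```bash
python3 go.py see; python3 to.py 64.1 .4625 .4497 .19
```

```text
blue [0.5506 0.444 ] 24 24
yellow [0.4622 0.4507] 27 25
t 51.9 tcp [0.6731 0.0619 0.1854] yaw 63.8 grip 0.0866
[64.1, 0.4625, 0.4497, 0.19] shift [ 256.8 -358.9   -4.6] rows 16 [ 16.05 -22.43]
```

Emit:
{"method": "arm_command", "body": {"series": "8 -11.2 0 0 0;16 -22.4 0 0 0;16 -22.4 0 0 0;16 -22.4 0 0 0;16 -22.4 0 0 0;16 -22.4 0 0 0;16 -22.4 0 0 0;16 -22.4 0 0 0;16 -22.4 0 0 0;16 -22.4 0 0 0;16 -22.4 0 0 0;16 -22.4 0 0 0;16 -22.4 0 0 0;16 -22.4 0 0 0;16 -22.4 0 0 0;16 -22.4 0 0 0;8.8 -11.7 0 0 0;0 0 30 0 0;0 0 30 0 0;0 0 30 0 0"}}

```text
time_s: 53.6
tool_pos: [0.4628, 0.451, 0.0945]
tool_rot: [180.0, -0.1, 64.0]
force: [-0.1, -0.3, -0.1]
grip_width: 0.087
grasp_force: 0.0
```

```bash
python3 to.py 64.1 .4625 .4500 .0035
```

```text
t 53.6 tcp [0.4628 0.451  0.0945] yaw 64.0 grip 0.087
[64.1, 0.4625, 0.45, 0.0035] shift [-1.   0.2 91. ] rows 1 [-1.    0.16]
```

Emit:
{"method": "arm_command", "body": {"series": "-0.5 0 30 0 0;0 0 30 0 0;0 0 22 0 0;0 0 9 0 0;0 0 0 0 0;0 0 0 0 255;0 0 0 0 255;0 0 0 0 255;0 0 0 0 255;0 0 0 0 255;0 0 0 0 255;0 0 0 0 255;0 0 0 0 255;0 0 0 0 255;0 0 0 0 255"}}

```text
time_s: 54.85
tool_pos: [0.4629, 0.45, 0.0042]
tool_rot: [-180.0, -0.0, 64.0]
force: [-1.4, 0.1, 2.2]
grip_width: 0.0492
grasp_force: 20.0
```

Emit:
{"method": "arm_command", "body": {"series": "0 0 -30 0 255;0 0 -25 0 255;0 0 -25 0.112 255;0 0 -25 0.112 255;0 0 -25 0.112 255;0 0 -25 0.112 255;0 0 -25 0.112 255;0 0 0 0.112 255;0 0 0 0.112 255;0 0 0 0 255;0 0 0 0 255"}}

```text
time_s: 55.77
tool_pos: [0.4625, 0.4497, 0.1835]
tool_rot: [180.0, 0.0, 19.3]
force: [-0.5, 0.6, -1.4]
grip_width: 0.0492
grasp_force: 20.0
```

```bash
python3 to.py 19 .672 .145 .18
```

```text
t 55.8 tcp [0.4625 0.4497 0.1835] yaw 19.3 grip 0.0492
[19.0, 0.672, 0.145, 0.18] shift [ 98.8 356.3   3.5] rows 13 [ 7.6  27.41]
```

Emit:
{"method": "arm_command", "body": {"series": "3.8 13.7 0 0 255;7.6 27.4 0 0 255;7.6 27.4 0 0 255;7.6 27.4 0 0 255;7.6 27.4 0 0 255;7.6 27.4 0 0 255;7.6 27.4 0 0 255;7.6 27.4 0 0 255;7.6 27.4 0 0 255;7.6 27.4 0 0 255;7.6 27.4 0 0 255;7.6 27.4 0 0 255;7.6 27.4 0 0 255;3.8 13.7 0 0 255;0 0 0 0 255;0 0 30 0 255;0 0 30 0 255;0 0 30 0 255;0 0 0 0 255;0 0 0 0 255"}}

```text
time_s: 57.43
tool_pos: [0.6706, 0.1466, 0.0923]
tool_rot: [-179.9, 0.2, 19.2]
force: [0.5, -0.5, 0.7]
grip_width: 0.0494
grasp_force: 20.0
```

```bash
python3 to.py 19 .672 .145 .015
```

```text
t 57.4 tcp [0.6706 0.1466 0.0923] yaw 19.2 grip 0.0494
[19.0, 0.672, 0.145, 0.015] shift [ 0.7  2.  77.3] rows 1 [0.75 1.98]
```

Emit:
{"method": "arm_command", "body": {"series": "0 2 30 0 255;0 0 27 0 255;0 0 12 0 255;0 0 7 0 255;0 0 0 0 255;0 0 0 0 75;0 0 0 0 75;0 0 0 0 75;0 0 0 0 75;0 0 -20 0 75;0 0 -30 0 75;0 0 -30 0 0;0 0 -30 -0.112 0;0 0 -30 -0.112 0;0 0 -30 -0.112 0;0 0 0 -0.112 0;0 0 0 -0.112 0;0 0 0 -0.112 0;0 0 0 -0.112 0;0 0 0 0 0"}}

```text
time_s: 59.1
tool_pos: [0.6734, 0.1435, 0.1889]
tool_rot: [180.0, -0.1, 64.1]
force: [0.6, 0.4, 0.6]
grip_width: 0.0872
grasp_force: 0.0
```

```bash
cat > caps.py <<'E'
from h import *
im=cams.read_camera("top");hsv=cv2.cvtColor(im,cv2.COLOR_BGR2HSV)
m=cv2.inRange(hsv,(0,0,105),(180,45,255)); m[:230]=0;m[340:]=0;m[:,:215]=0;m[:,345:]=0
m=cv2.morphologyEx(m,cv2.MORPH_OPEN,np.ones((3,3)))
for c in cv2.findContours(m,cv2.RETR_EXTERNAL,cv2.CHAIN_APPROX_NONE)[0]:
    if cv2.contourArea(c)>500:
        (x,y),r=cv2.minEnclosingCircle(c);print("cap",plane("top",(x,y),.008).round(4),round(r,1))
E
python3 caps.py; python3 to.py 64.1 .436 .356 .2 64.1 .426 .265 .2
```

```text
cap [0.4266 0.2656 0.008 ] 18.4
cap [0.4359 0.3572 0.008 ] 18.4
t 59.1 tcp [0.6734 0.1435 0.1887] yaw 63.8 grip 0.0872
[64.1, 0.436, 0.356, 0.2] shift [  87.5 -306.4  -11.3] rows 11 [  7.95 -27.86]
[64.1, 0.426, 0.265, 0.2] shift [   1.2 -275.7  -11.3] rows 10 [  0.12 -27.57]
```

Emit:
{"method": "arm_command", "body": {"series": "0 -13.8 0 0 0;0 -27.6 0 0 0;0 -27.6 0 0 0;0.4 -27.6 0 0 0;0 -27.6 0 0 0;0.4 -27.6 0 0 0;0 -27.6 0 0 0;0.4 -27.6 0 0 0;0 -27.6 0 0 0;0 -27.6 0 0 0;0 -13.6 0 0 0;0 0 0 0 0;0 0 30 0 0;0 0 30 0 0;0 0 30 0 0;0 0 30 0 0;0 0 0 0 0;0 0 0 0 0;0 0 0 0 0"}}

```text
time_s: 60.73
tool_pos: [0.4276, 0.2659, 0.0696]
tool_rot: [179.9, -0.1, 63.9]
force: [0.9, 0.8, 0.0]
grip_width: 0.0872
grasp_force: 0.0
```

```bash
python3 to.py 64.1 .4262 .2653 .017
```

```text
t 60.7 tcp [0.4276 0.2659 0.0696] yaw 63.9 grip 0.0872
[64.1, 0.4262, 0.2653, 0.017] shift [-1.1 -1.  52.6] rows 1 [-1.1  -0.98]
```

Emit:
{"method": "arm_command", "body": {"series": "-0.8 -0.8 20 0 0;0 0 20 0 0;0 0 11 0 0;0 0 0 0 0;0 0 0 0 255;0 0 0 0 255;0 0 0 0 255;0 0 0 0 255;0 0 0 0 255;0 0 0 0 255;0 0 0 0 255;0 0 0 0 255;0 0 0 0 255;0 0 0 0 255;0 0 0 0 255;0 0 0 0 255", "squeeze": 40}}

```text
time_s: 62.07
tool_pos: [0.425, 0.2652, 0.017]
tool_rot: [180.0, -0.0, 64.0]
force: [0.8, 0.2, 1.3]
grip_width: 0.0392
grasp_force: 40.0
```

Emit:
{"method": "arm_command", "body": {"series": "0 0 -15 0 255;0 0 -25 0 255;0 0 -25 0 255;0 0 -25 0 255;0 0 -25 0.112 255;0 0 -25 0.112 255;0 0 -25 0.112 255;0 0 -15 0.112 255;0 0 0 0.112 255;0 0 0 0.112 255;0 0 0 0.112 255;0 0 0 0 255;0 0 0 0 255"}}

```text
time_s: 63.15
tool_pos: [0.4244, 0.2651, 0.1964]
tool_rot: [180.0, 0.1, 19.3]
force: [0.5, 0.4, -0.7]
grip_width: 0.0391
grasp_force: 40.0
```

```bash
python3 to.py 19 .635 -.0817 .19
python3 - <<'E'
from h import *
# stand height check: spigot tip in top / side
s=cv2.imread("pics/side0.png");g=s[290:325,395:455]
hsv=cv2.cvtColor(s,cv2.COLOR_BGR2HSV);m=cv2.inRange(hsv,(80,15,60),(125,130,215));z=np.zeros_like(m);z[288:328,398:455]=m[288:328,398:455]
c=max(cv2.findContours(z,0,1)[0],key=cv2.contourArea);print(cv2.boundingRect(c))
P=proj("side",[[.635+.044*np.cos(a),-.0817+.044*np.sin(a),h] for a in np.linspace(0,6.28,90) for h in(0,.015)]+[[.635+.014*np.cos(a),-.0817+.014*np.sin(a),.024] for a in np.linspace(0,6.28,40)])
print("pred",P.min(0),P.max(0))
E
```

```text
t 63.1 tcp [0.4244 0.2651 0.1964] yaw 19.3 grip 0.0391
[19.0, 0.635, -0.0817, 0.19] shift [ 86.2 396.4   6.4] rows 14 [ 6.16 28.32]
(436, 303, 6, 8)
pred [403.09233169 294.27392636] [446.37732593 322.4633089 ]
```

Emit:
{"method": "arm_command", "body": {"series": "3.1 14.2 0 0 255;6.2 28.3 0 0 255;6.2 28.3 0 0 255;6.2 28.3 0 0 255;6.2 28.3 0 0 255;6.2 28.3 0 0 255;6.2 28.3 0 0 255;6.2 28.3 0 0 255;6.2 28.3 0 0 255;6.2 28.3 0 0 255;6.2 28.3 0 0 255;6.2 28.3 0 0 255;6.2 28.3 0 0 255;6.2 28.3 0 0 255;2.8 14.2 0 0 255;0 0 30 0 255;0 0 30 0 255;0 0 30 0 255;0 0 0 0 255;0 0 0 0 255"}}

```text
time_s: 64.82
tool_pos: [0.6346, -0.0806, 0.1052]
tool_rot: [-179.9, 0.2, 19.2]
force: [1.0, -0.8, -1.5]
grip_width: 0.0392
grasp_force: 40.0
```

```bash
python3 - <<'E'
from h import *
s=cams.read_camera("side");im=cams.read_camera("top")
T=telemetry.get_obs();print(T["tool_pos"],T["tool_rot"])
c=T["tool_pos"]-[0,0,.017]
P=proj("side",[c+[.036*np.cos(a),.036*np.sin(a),0] for a in np.linspace(0,6.28,90)]);print("pred flange bottom",P.min(0),P.max(0))
cv2.imwrite("pics/c1.png",cv2.resize(s[240:340,375:475],(600,600),interpolation=2))
E
python3 to.py 19 .635 -.0817 .045
```

```text
[ 0.63729399 -0.08120393  0.10877728] [ 1.79934845e+02 -1.29814068e-01  1.91421951e+01]
pred flange bottom [410.56132739 264.02935038] [446.59977952 280.55325737]
t 64.9 tcp [ 0.6373 -0.0812  0.1088] yaw 19.1 grip 0.0388
[19.0, 0.635, -0.0817, 0.045] shift [-2.3 -0.3 63.8] rows 1 [-2.33 -0.28]
```

View pics/c1.png

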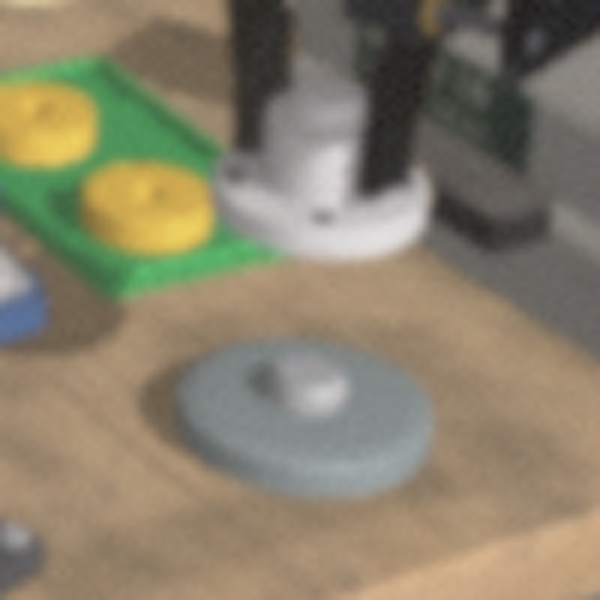

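The cap hangs level over the stand (flange px 410.7–446.9, as predicted). The stand's foot spans 404.7–447.1, about 1 px to the right of my estimate.

Emit:
{"method": "arm_command", "body": {"series": "0 0 20 0 255;0 0 20 0 255;0 0 6 0 255;0 0 0 0 255;0 0 0 0 255;0 0 0 0 255;0 0 0 0 255;0 0 0 0 255"}}

```text
time_s: 65.58
tool_pos: [0.6369, -0.0811, 0.0623]
tool_rot: [180.0, -0.1, 19.1]
force: [-0.1, 0.2, -2.0]
grip_width: 0.0396
grasp_force: 40.0
```

```bash
python3 to.py 19.1 .636 -.0822 .032
```

```text
t 65.6 tcp [ 0.6369 -0.0811  0.0623] yaw 19.1 grip 0.0396
[19.1, 0.636, -0.0822, 0.032] shift [-1.2  0.7 30.3] rows 1 [-1.22  0.71]
```

Emit:
{"method": "arm_command", "body": {"series": "-1 0.7 5 0 255;0 0 4 0 255;0 0 4 0 255;0 0 4 0 255;0 0 3 0 255;0 0 3 0 255;0 0 3 0 255;0 0 0 0 255;0 0 0 0 255"}}

```text
time_s: 66.33
tool_pos: [0.6352, -0.082, 0.0347]
tool_rot: [-180.0, 0.0, 19.1]
force: [0.1, 0.4, -1.4]
grip_width: 0.0391
grasp_force: 40.0
```

Emit:
{"method": "arm_command", "body": {"series": "0 0 2 0 255;0 0 0 0 255;0 0 0 0 255;0 0 0 0 0;0 0 0 0 0;0 0 0 0 0;0 0 0 0 0;0 0 0 0 0;0 0 0 0 0;0 0 -20 0 0;0 0 -30 0 0;0 0 -30 -0.112 0;0 0 -30 -0.112 0;0 0 -30 -0.112 0;0 0 -20 -0.112 0;0 0 0 -0.112 0;0 0 0 -0.112 0;0 0 0 -0.112 0;0 0 0 0 0;0 0 0 0 0"}}

```text
time_s: 68.0
tool_pos: [0.6353, -0.0821, 0.193]
tool_rot: [-180.0, -0.0, 63.8]
force: [0.1, -0.8, -0.2]
grip_width: 0.0874
grasp_force: 0.0
```

```bash
python3 caps.py; python3 to.py 64.1 .436 .3565 .19
```

```text
cap [0.4357 0.3575 0.008 ] 18.3
t 68.0 tcp [ 0.6353 -0.0821  0.1929] yaw 63.8 grip 0.087
[64.1, 0.436, 0.3565, 0.19] shift [ 307.5 -370.9    2.9] rows 17 [ 18.09 -21.82]
```

Emit:
{"method": "arm_command", "body": {"series": "9 -10.9 0 0 0;18 -21.8 0 0 0;18.1 -21.8 0 0 0;18.1 -21.8 0 0 0;18.1 -21.8 0 0 0;18.1 -21.8 0 0 0;18.1 -21.8 0 0 0;18.1 -21.8 0 0 0;18.1 -21.8 0 0 0;18.1 -21.8 0 0 0;18.1 -21.8 0 0 0;18.1 -21.8 0 0 0;18.1 -21.8 0 0 0;18.1 -21.8 0 0 0;18.1 -21.8 0 0 0;18.1 -21.8 0 0 0;18.1 -21.8 0 0 0;9 -10.9 0 0 0;0 0 30 0 0;0 0 30 0 0"}}

```text
time_s: 69.72
tool_pos: [0.4381, 0.3588, 0.1341]
tool_rot: [179.9, -0.3, 64.0]
force: [-0.1, -0.9, -0.4]
grip_width: 0.087
grasp_force: 0.0
```

Emit:
{"method": "arm_command", "body": {"series": "0 0 30 0 0;0 0 25 0 0;0 0 0 0 0;0 0 0 0 0;0 0 0 0 0"}}

```text
time_s: 70.13
tool_pos: [0.4384, 0.3572, 0.0795]
tool_rot: [179.9, -0.1, 63.9]
force: [0.4, -0.7, 0.2]
grip_width: 0.0869
grasp_force: 0.0
```

```bash
python3 to.py 64.1 .436 .3562 .017
```

```text
t 70.1 tcp [0.4384 0.3572 0.0795] yaw 63.9 grip 0.0869
[64.1, 0.436, 0.3562, 0.017] shift [-1.9 -1.7 62.5] rows 1 [-1.93 -1.71]
```

Emit:
{"method": "arm_command", "body": {"series": "-1.5 -1.5 25 0 0;0 0 25 0 0;0 0 11 0 0;0 0 0 0 0;0 0 0 0 255;0 0 0 0 255;0 0 0 0 255;0 0 0 0 255;0 0 0 0 255;0 0 0 0 255;0 0 0 0 255;0 0 0 0 255;0 0 0 0 255;0 0 0 0 255;0 0 0 0 255;0 0 0 0 255"}}

```text
time_s: 71.47
tool_pos: [0.4352, 0.3562, 0.017]
tool_rot: [180.0, -0.0, 64.0]
force: [-1.3, 0.3, 1.1]
grip_width: 0.0392
grasp_force: 40.0
```

Emit:
{"method": "arm_command", "body": {"series": "0 0 -15 0 255;0 0 -25 0 255;0 0 -25 0 255;0 0 -25 0 255;0 0 -25 0.112 255;0 0 -25 0.112 255;0 0 -25 0.112 255;0 0 -15 0.112 255;0 0 0 0.112 255;0 0 0 0.112 255;0 0 0 0.112 255;0 0 0 0 255;0 0 0 0 255"}}

```text
time_s: 72.55
tool_pos: [0.4347, 0.3559, 0.1962]
tool_rot: [180.0, 0.1, 19.3]
force: [0.7, -0.1, -2.8]
grip_width: 0.0389
grasp_force: 40.0
```

```bash
python3 to.py 19 .6355 -.0822 .19
```

```text
t 72.5 tcp [0.4347 0.3559 0.1962] yaw 19.3 grip 0.0389
[19.0, 0.6355, -0.0822, 0.19] shift [ 47.3 479.6   6.2] rows 17 [ 2.78 28.21]
```

Emit:
{"method": "arm_command", "body": {"series": "1.4 14.2 0 0 255;2.8 28.2 0 0 255;2.8 28.2 0 0 255;2.8 28.2 0 0 255;2.8 28.2 0 0 255;2.8 28.2 0 0 255;2.8 28.2 0 0 255;2.8 28.2 0 0 255;2.8 28.2 0 0 255;2.8 28.2 0 0 255;2.8 28.2 0 0 255;2.8 28.2 0 0 255;2.8 28.2 0 0 255;2.8 28.2 0 0 255;2.8 28.2 0 0 255;2.8 28.2 0 0 255;2.8 28.2 0 0 255;1.4 14.2 0 0 255;0 0 30 0 255;0 0 30 0 255"}}

```text
time_s: 74.22
tool_pos: [0.6382, -0.0857, 0.1382]
tool_rot: [179.8, -0.2, 19.0]
force: [0.2, 1.0, -3.9]
grip_width: 0.039
grasp_force: 40.0
```

Emit:
{"method": "arm_command", "body": {"series": "0 0 20 0 255;0 0 10 0 255;0 0 0 0 255;0 0 0 0 255;0 0 0 0 255;0 0 0 0 255"}}

```text
time_s: 74.72
tool_pos: [0.6382, -0.0819, 0.109]
tool_rot: [179.9, -0.2, 19.1]
force: [0.9, -0.1, -2.7]
grip_width: 0.0393
grasp_force: 40.0
```

```bash
python3 to.py 19 .6355 -.0822 .068
python3 - <<'E'
from h import *
s=cams.read_camera("side")
T=telemetry.get_obs();c=T["tool_pos"]-[0,0,.017]
q=lambda c:(lambda P:print(P.min(0).round(1),P.max(0).round(1)))(proj("side",[np.array(c)+[.036*np.cos(a),.036*np.sin(a),h] for a in np.linspace(0,6.28,90) for h in(0,.011)]))
q(c);q([.6355,-.0822,.015])
cv2.imwrite("pics/c2.png",cv2.resize(s[240:340,375:475],(600,600),interpolation=2))
E
```

```text
t 74.7 tcp [ 0.6382 -0.0819  0.109 ] yaw 19.1 grip 0.0393
[19.0, 0.6355, -0.0822, 0.068] shift [-2.6 -0.6 41. ] rows 1 [-2.6 -0.6]
[411.  259.3] [447.6 280.6]
[407.7 291.7] [443.3 314.1]
```

View pics/c2.png

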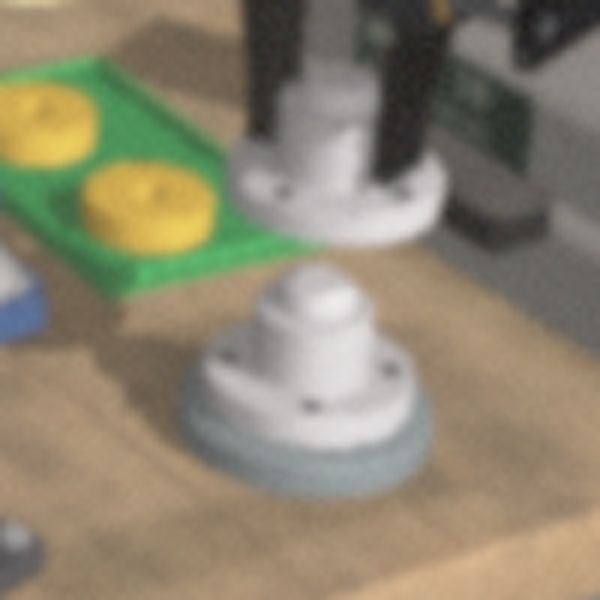

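The lower cap is seated (flange px 408.3–444.2). The held cap (413.0–449.3) sits about 2 px too far right, so I'll move it left along tool −x.

Emit:
{"method": "arm_command", "body": {"series": "-2.8 -0.3 10 0 255;-2 0 8 0 255;0 0 5 0 255;0 0 0 0 255;0 0 0 0 255;0 0 0 0 255;0 0 0 0 255"}}

```text
time_s: 75.35
tool_pos: [0.6326, -0.0828, 0.0843]
tool_rot: [180.0, -0.0, 19.1]
force: [0.7, -0.0, -2.9]
grip_width: 0.0389
grasp_force: 40.0
```

```bash
python3 - <<'E'
from h import *
T=telemetry.get_obs();print(T["tool_pos"])
s=cams.read_camera("side");hsv=cv2.cvtColor(s,cv2.COLOR_BGR2HSV)
m=cv2.inRange(hsv,(0,0,125),(180,40,255))
def ext(y0,y1):
    r=[]
    for y in range(y0,y1):
        x=np.nonzero(m[y,400:455])[0]+400
        if len(x)>12:r.append((x.min(),x.max()))
    r=np.array(r);return r[:,0].min(),r[:,1].max(),len(r)
z=T["tool_pos"][2]-.017
for nm,c in(("held",[*T["tool_pos"][:2],z]),("seat",[.6355,-.0822,.015])):
    P=proj("side",[np.array(c)+[.036*np.cos(a),.036*np.sin(a),.0055] for a in np.linspace(0,6.28,90)])
    y=int(P[:,1].mean());print(nm,"pred",P[:,0].min().round(1),P[:,0].max().round(1),"meas",ext(y-3,y+4),"y",y)
E
```

```text
[ 0.6325676  -0.08284822  0.0842711 ]
held pred 408.6 444.4 meas (np.int64(410), np.int64(446), 7) y 281
seat pred 407.9 443.0 meas (np.int64(409), np.int64(445), 7) y 302
```

Emit:
{"method": "arm_command", "body": {"series": "2 0 2 0 255;0 0 2 0 255;0 0 2 0 255;0 0 2 0 255;0 0 2 0 255;0 0 2 0 255;0 0 0 0 255;0 0 0 0 255;0 0 0 0 255"}}

```text
time_s: 76.15
tool_pos: [0.6341, -0.0822, 0.072]
tool_rot: [180.0, -0.0, 19.1]
force: [1.2, -0.1, -3.3]
grip_width: 0.0393
grasp_force: 40.0
```

Emit:
{"method": "arm_command", "body": {"series": "0 0 2 0 255;0 0 2 0 255;0 0 0 0 255;0 0 0 0 255;0 0 0 0 255"}}

```text
time_s: 76.57
tool_pos: [0.6343, -0.0822, 0.0681]
tool_rot: [180.0, -0.0, 19.1]
force: [-0.2, -0.4, -1.9]
grip_width: 0.0389
grasp_force: 40.0
```

Fully home within about 1 mm. Release, rise clear and check everything.

Emit:
{"method": "arm_command", "body": {"series": "0 0 1 0 255;0 0 0 0 255;0 0 0 0 0;0 0 0 0 0;0 0 0 0 0;0 0 0 0 0;0 0 0 0 0;0 0 0 0 0;0 0 0 0 0;0 0 -20 0 0;0 0 -30 0 0;0 0 -30 0 0;0 0 -30 0 0;0 -20 -30 0 0;0 -40 0 0 0;0 -40 0 0 0;0 -40 0 0 0;0 -40 0 0 0;0 0 0 0 0;0 0 0 0 0"}}

```text
time_s: 78.23
tool_pos: [0.5744, 0.0918, 0.2069]
tool_rot: [-179.9, -0.0, 19.4]
force: [-0.6, -1.0, 0.9]
grip_width: 0.0869
grasp_force: 0.0
```

```bash
python3 - <<'E'
from go import *
shift([.5,.3,.2])
im=see();s=cams.read_camera("side")
A=cv2.resize(im[150:330,330:510],(400,400),interpolation=2);B=cv2.resize(s[240:350,310:460],(400,293),interpolation=2)
B=np.vstack([B,np.zeros((107,400,3),np.uint8)])
cv2.imwrite("pics/end.png",np.hstack([A,B]))
h=lambda c,H,r:[np.array(c)+[r*np.cos(a),r*np.sin(a),H] for a in np.linspace(0,6.28,60)]
for n in("top","side"):
    hsv=cv2.cvtColor(im if n=="top" else s,cv2.COLOR_BGR2HSV)
    P=proj(n,h([.4509,-.0834,0],.082,.025));print(n,"stack top pred",P.min(0).round(1),P.max(0).round(1))
    for c in blobs(im if n=="top" else s,"yellow",15):print("  yellow",cv2.boundingRect(c))
    P=proj(n,h([.6355,-.0822,0],.096,.014));print("   cap2 spigot tip pred",P.min(0).round(1),P.max(0).round(1))
E
```

```text
t 78.2 tcp [0.5744 0.0918 0.2069] yaw [-1.7992e+02 -1.0000e-02  1.9450e+01] grip 0.0869 -> shift [  -0.8 -221.1    6.9]
blue [0.5496 0.4439] 26 25
yellow [0.6818 0.142 ] 25 20
top stack top pred [475.3 279.5] [500.9 305.9]
  yellow (8, 192, 39, 35)
  yellow (350, 176, 25, 20)
  yellow (10, 32, 39, 31)
   cap2 spigot tip pred [476.2 188.8] [490.3 202.9]
side stack top pred [337.5 292.3] [363.8 305.7]
  yellow (350, 296, 16, 17)
  yellow (389, 268, 21, 14)
  yellow (371, 255, 19, 12)
   cap2 spigot tip pred [421.2 267.4] [435.3 273.9]
```

View pics/end.png

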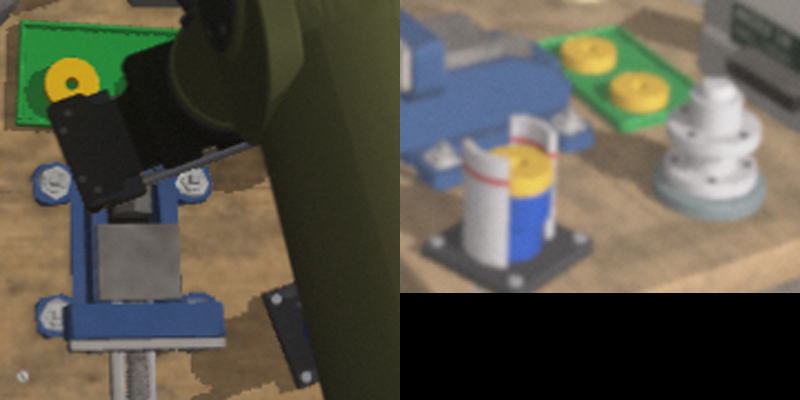

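The final view shows two blue discs and one yellow in the tube, with the top at the red line (zoom (520,165)). Both other yellows are in the tray. Both caps are stacked, with the top spigot at px (427,270) against (428,270) predicted, and the robot is clear of everything.

```bash
python3 -c "
from cell import env;print(env.sign_off())"
```

```text
the job is handed in; nothing more can be done
None
```

I handed the job in at about 78 s: the tube holds two thick spacers and one thin, level with the red line. The two spare thin spacers are in the green tray, both caps are stacked home on the stand, and the brown jar was never touched; sign-off returned no verdict, so this rests on my final camera check.

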